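# Charge the graphite crucible through the funnel

### The job

Charge the tall graphite crucible for the next melt: set the steel funnel in its mouth, then take the scoop by its handle and tip all five brass offcuts through the funnel, so that every one ends up down inside the crucible. Put the empty scoop down flat on the bench again and leave the funnel sitting squarely in the crucible for the next batch. Do not pick the offcuts up with the fingers, leave the crucible standing where it is, and do not push the other things on the bench about.

Things in the scene. Friction and masses are not known exactly. Their poses are not given: they have to be found in the camera images.
- crucible: Tall dark-grey graphite crucible, an open cylinder standing loose on the bench: 68 mm outside diameter, 95 mm high, bore 56 mm wide and 85 mm deep, 0.4 kg. Origin at the centre of its underside, z up along its axis.
- funnel: Bright steel funnel, loose, 0.16 kg, 84 mm high, standing on its spigot: spigot 47 mm outside, 40 mm inside, 30 mm long; then a cone 32 mm high; then an upright rim band 120 mm across. A bar handle sticks out level from the band along +x. Origin at the centre of the spigot's lower end, z up its axis. Seated, its cone rests on the crucible's edge and centres itself, origin about 63 mm above the crucible's.
- funnel_rim (a point): Centre of the funnel's open top, 84 mm above its spigot end; the opening is 113 mm wide. With the funnel seated in the crucible it is about 147 mm above the bench. Axes as the funnel's.
- funnel_grip (a point): Middle of the funnel's handle bar, 92 mm from the funnel's axis along its +x and 73 mm above its spigot end. The bar is 14 mm wide (across, along the funnel's y) and 18 mm high, and reaches from the rim band to 120 mm from the axis. Axes as the funnel's.
- scoop_grip (a point): Middle of the scoop's wooden handle at mid-height: 110 mm behind the pan's centre and 40 mm above the pan's underside (and the bench). The handle is 20 mm wide and high and runs along the scoop's x from 37 mm ahead of this point to 49 mm behind it. Axes as the scoop's: +x points to the spout, z up.
- scoop_spout (a point): Middle of the scoop's open spout edge, on the upper face of the pan floor: 175 mm ahead of the handle's middle along the scoop's +x and 37 mm below it. Axes as the scoop's.
- scoop: Metal scoop, loose, 0.13 kg empty: flat sheet pan 120 mm long, 72 mm wide, walls 30 mm high at the back and sides, tapering to an open spout 46 mm wide; floor 3 mm; wooden handle behind. Origin at the centre of the pan's underside, +x to the spout, z up; spout edge at x = +65 mm, back at -55 mm. The offcuts slide out when it is tipped 30 to 50 degrees nose down.
- offcut0: One of five equal brass bar offcuts, 18 x 15 x 15 mm, 34 g, lying loose in the pan of the scoop. Origin at its centre.
- offcut1: One of five equal brass bar offcuts, 18 x 15 x 15 mm, 34 g, lying loose in the pan of the scoop. Origin at its centre.
- offcut2: One of five equal brass bar offcuts, 18 x 15 x 15 mm, 34 g, lying loose in the pan of the scoop. Origin at its centre.
- offcut3: One of five equal brass bar offcuts, 18 x 15 x 15 mm, 34 g, lying loose in the pan of the scoop. Origin at its centre.
- offcut4: One of five equal brass bar offcuts, 18 x 15 x 15 mm, 34 g, lying loose in the pan of the scoop. Origin at its centre.
- wood_block: Plain wood block 34 x 66 x 40 mm, loose; not part of the job. Origin at the centre of the underside.
- jar_flux: Small jar with a black cap, 34 mm wide and 48 mm high, loose; not part of the job. Origin at the centre of the underside.
Not all that is in view belongs to the job. What is shaped like the offcut4 but black or white is not meant.

How it is judged (in metres and radians):
On the way, in this order (a step that is already met when the one before it is completed fails the run):
1. the funnel sits squarely in the mouth of the crucible, let go (horizontal distance between funnel and crucible below 0.008 m and z of funnel in the frame of crucible between 0.05 and 0.068 m and angle between funnel's own z axis and vertical below 0.12 rad and angle between crucible's own z axis and vertical below 0.08 rad and distance of crucible from where it was at the start of the episode below 0.04 m and height (world z) of crucible below 0.006 m and contact force between the fingers and funnel below 0.3 N), for 0.3 s.
2. with the funnel still seated, all five offcuts are down inside the crucible (horizontal distance between funnel and crucible below 0.008 m and z of funnel in the frame of crucible between 0.05 and 0.068 m and angle between funnel's own z axis and vertical below 0.12 rad and horizontal distance between each of offcut0, offcut1, offcut2, offcut3, offcut4 and crucible below 0.028 m and z of offcut0 in the frame of crucible between 0 and 0.088 m and z of offcut1 in the frame of crucible between 0 and 0.088 m and z of offcut2 in the frame of crucible between 0 and 0.088 m and z of offcut3 in the frame of crucible between 0 and 0.088 m and z of offcut4 in the frame of crucible between 0 and 0.088 m), for 0.2 s.
At the end, for the whole second after the job is handed in: All five offcuts are in the crucible's bore (centres under 88 mm up); crucible upright, within 40 mm of its start; funnel resting in its mouth (within 8 mm of the axis, tilt under 0.12 rad, origin 50 to 68 mm up); scoop still and flat on the bench (within 6 mm, 0.1 rad) (all of step 2 and angle between crucible's own z axis and vertical below 0.08 rad and distance of crucible from where it was at the start of the episode below 0.04 m and height (world z) of each of crucible, scoop below 0.006 m and height (world z) of scoop above -0.006 m and angle between scoop's own z axis and vertical below 0.1 rad and linear speed of each of scoop, funnel below 0.03 m/s); the robot touches nothing.
It fails at once if an offcut is gripped or pushed by the fingers (over 3 N) (contact force between the fingers and offcut0 above 3 N or contact force between the fingers and offcut1 above 3 N or contact force between the fingers and offcut2 above 3 N or contact force between the fingers and offcut3 above 3 N or contact force between the fingers and offcut4 above 3 N).
It fails at once if the crucible is knocked over (tilted over 0.4 rad) (angle between crucible's own z axis and vertical above 0.4 rad).
It fails at once if the wood block or the jar is moved by more than 30 mm (distance of any of wood_block, jar_flux from where it was at the start of the episode above 0.03 m).
It also fails if it takes over 70 s, if anything falls off the work surface, if the arm or the gripper's body presses on something with over 40 N, if the wrist force passes 120 N, or if a joint passes its speed limit or range.

### The arm

A 6-joint arm with a two-finger parallel gripper is mounted at the origin on a cart in front of the work surface, level with it; the furniture and walls round the work are solid. World frame = base frame: x ahead of the robot, y to its left, z up, the work surface at z = 0. Lengths are in m, angles in degrees, forces in N, time in s.
With the tool pointing down it reaches from about 0.4 to 0.825 m from the base axis. Payload 7 kg.
Tool frame: the origin (TCP) lies midway between the tips of the shut fingers; the grasp point (between the pads) lies ctrl.tcp_to_grasp behind it (ctrl.tcp_to_grasp is the distance from the TCP to the grasp point, in m); y points along the fingers, z is the direction in which the jaws open and shut, and the axes are right-handed (so a half turn about y gives the same grasp; the last joint's range is limited). The gripper opens to 88 mm and grips with 3 to 60 N. Pads are 19 mm wide; open, the fingers measure 130 mm over their backs; the gripper's body (78 mm by 193 mm) begins 47 mm behind the grasp point.
Start: joints at [93.742, 20.546, 0.682, 0, -70.136, -16.507], TCP at [0.149, 0.658, 0.227] pointing down, gripper open.
Joint ranges: [-176.03, 176.03], [-82.01, 121.73], [-58.28, 71.71], [-173.87, 95.51], [-174.79, -0.11], [-173.66, 173.66]. Speed limits (degrees/s): [136.94, 136.94, 172.46, 180, 180, 180].

### API

Orientations are given as [roll, pitch, yaw] about the fixed x, y, z axes, in that order (R = Rz(yaw) Ry(pitch) Rx(roll)).
In Python, from plant import ctrl, snapshot, silhouettes gives the robot as it stands.
- The arm moves only by the shell command python3 -m pendant 'ROWS'. ROWS is JSON, a list that holds one entry, the list of rows, each a list of 7 numbers: the shift along the tool's x, y, z in cm, then the turn, a rotation vector about the tool's x, y, z in degrees, then the opening, from 0 (shut) to 1 (fully open). In form: [[[x, y, z, rx, ry, rz, hand], ...]]. A call has 1 to 12 rows; each row shifts and turns the commanded pose from where the row before left it, along the tool's axes as they then stand; what a row does not reach is not made up. A row lasts 1/12 s, in which the tool goes at most 41.7 mm and 7.16 degrees, less where a joint would pass 70% of its speed; a pose out of reach is approached as far as the arm can. A call with a gripper value outside its range is refused whole. The fingers move at their own pace and stop on an object; the grip force is fixed at half the most. Time passes only in rows, so rows that do not move let the fingers close. It gives the time, the measured TCP pose, the force and the opening at its end, in the units of the state.
- ctrl.get_obs(): the state, without advancing time (a new reading comes with each control period).
- snapshot(name): name is "scene" or "top"; returns a dict with "image" (384x512x3 uint8, red, green, blue), "camera_matrix" (3x3 intrinsics, pixels), "eye" and "orientation" of the camera in the world. Camera axes: x right, y down, z forward; pixel columns grow to the right and rows downward; lengths in m; the calibration is good to about 2 mm. A picture is of the moment at which its call begins. There is no depth.
- ctrl.close_job(): hands the job in, once; it reports no verdict.
Trained networks look in a picture, given as the dict that the camera call returned (one of the last four; its "shot" number tells which), for a name from the list of things; names that differ only in an ending like _2 or _b are one class to them, and where a whole thing is asked for, a point or a joint stands for the part that bears it (a point fixed in the world has none). Each returns a list of dicts, best first, with "confidence" (0 to 1); they miss things now and then, are a little off and sometimes report something else, mostly with a low value. They report only what shows in the picture. A call takes as long as a camera call. They do not tell look-alikes from the thing itself.
- silhouettes(picture, thing): "mask" (384x512 bool, what is visible of it) and "bbox" ([left, top, width, height] in pixels, round what is visible of it).
The state is a dict: "clock": time; "joint_pos": joint angles; "qvel": joint speeds; "tau": joint torques, N m; "tool_pos": TCP position; "orientation": TCP orientation; "force": force on the tool from outside, world axes, zero at the start; "moment": the same for the moment, N m; "opening": finger opening in m.
Only numpy, scipy, OpenCV 4.12 (cv2) and the standard library are available. Lean on these libraries where they do the work, as an engineer would, in place of code of your own. Each camera call takes 0.05 s, during which the arm holds its last target.

## Working session

There is one attempt and no reset: what is moved stays moved. The work goes in short steps, Python scripts to look and compute and a shell command to move; the robot and the scene stay as the last step left them, time stands still between calls to the robot, and variables do not carry over. Pictures are saved under pics/ and viewed, and the job is handed in when it is done.

```bash
ls; mkdir -p pics
cat > h.py <<'E'
import numpy as np,cv2
from scipy.spatial.transform import Rotation as R
from plant import ctrl,snapshot,silhouettes
def cam(p):
    K=np.array(p["camera_matrix"]);o=np.array(p["orientation"]);e=np.array(p["eye"])
    Rm=o if o.shape==(3,3) else (R.from_euler('xyz',o,degrees=True).as_matrix())
    return K,Rm,e
def ray(p,u,v,z):
    K,Rm,e=cam(p); d=Rm@np.linalg.solve(K,[u,v,1]); return e+d*(z-e[2])/d[2]
def proj(p,X):
    K,Rm,e=cam(p); c=K@(Rm.T@(np.array(X)-e)); return c[:2]/c[2]
def save(p,n,crop=None,s=1):
    im=np.array(p["image"])[:,:,::-1]
    if crop: x,y,w,h=crop; im=im[y:y+h,x:x+w]
    im=cv2.resize(im,None,fx=s,fy=s,interpolation=cv2.INTER_CUBIC); cv2.imwrite("pics/"+n,im)
E
python3 - <<'E'
from h import *
print(ctrl.get_obs(),ctrl.tcp_to_grasp)
for n in("scene","top"):
    p=snapshot(n);save(p,n+"0.png",s=1.5);print(n,p["eye"],p["orientation"],p["camera_matrix"])
    for t in("crucible","funnel","scoop","scoop_grip","offcut0","wood_block","jar_flux"):
        for r in silhouettes(p,t):
            m=r["mask"];ys,xs=np.nonzero(m);print(t,round(r["confidence"],2),r["bbox"],xs.mean().round(1),ys.mean().round(1),m.sum())
E
```

```text
pics
{'clock': 0.0, 'joint_pos': array([ 9.37430710e+01,  2.05923330e+01,  6.32671348e-01, -2.06530896e-02,
       -7.01341453e+01, -1.65062668e+01]), 'qvel': array([-0.02625704,  0.09854027,  0.05102308,  0.01756699, -0.05244896,
        0.04376891]), 'tau': array([-9.23497246e-04, -5.82717991e+01,  2.93057799e+01,  6.99729323e+00,
        7.03147991e-03, -1.64432313e-04]), 'tool_pos': array([0.14904459, 0.65783634, 0.22560249]), 'orientation': array([-8.99045423e+01,  8.04026996e-03,  1.67229777e+02]), 'force': array([0.47484973, 1.03222916, 0.13859627]), 'moment': array([ 0.00761695, -0.02094793, -0.01061049]), 'opening': 0.08755114859689261} 0.0188
scene [ 0.02662189 -0.51015241  0.46803004] [-117.26031452   -0.25356069  -41.91710507] [[430.48474909   0.         252.38582962]
 [  0.         430.48474909 189.27375783]
 [  0.           0.           1.        ]]
crucible 0.82 [175.5, 176.2, 34.4, 53.8] 193.0 201.4 1714
crucible 0.31 [295.4, 246.0, 9.4, 11.9] 296.1 252.0 41
funnel 0.64 [124.7, 152.6, 81.7, 51.4] 157.0 172.3 2090
scoop 0.66 [125.2, 154.3, 81.6, 46.3] 156.9 172.6 2085

[... 1174 characters left out ...]
0, 202.3, 10.4, 6.6] 315.7 205.8 39
scoop 0.58 [316.3, 221.5, 9.1, 9.8] 319.4 225.8 57
scoop_grip 0.63 [305.9, 159.6, 33.1, 89.2] 321.8 212.8 1371
scoop_grip 0.63 [149.3, 187.9, 58.2, 77.8] 177.5 233.5 2295
offcut0 0.59 [319.4, 223.2, 4.2, 6.0] 319.3 225.9 31
offcut0 0.51 [275.5, 229.2, 5.7, 1.2] 278.4 229.5 33
offcut0 0.45 [324.8, 202.0, 5.7, 7.7] 327.2 206.7 43
offcut0 0.44 [310.1, 200.9, 11.4, 5.8] 315.7 205.9 47
offcut0 0.43 [326.0, 215.4, 3.1, 2.8] 326.6 215.9 19
offcut0 0.39 [312.4, 212.3, 7.6, 7.1] 315.1 214.7 37
wood_block 0.92 [251.3, 122.5, 20.9, 25.1] 258.5 135.4 384
wood_block 0.49 [149.9, 189.2, 55.1, 75.8] 177.7 233.3 2186
jar_flux 0.53 [217.1, 119.6, 8.4, 11.9] 219.0 125.0 156
```

View pics/scene0.png

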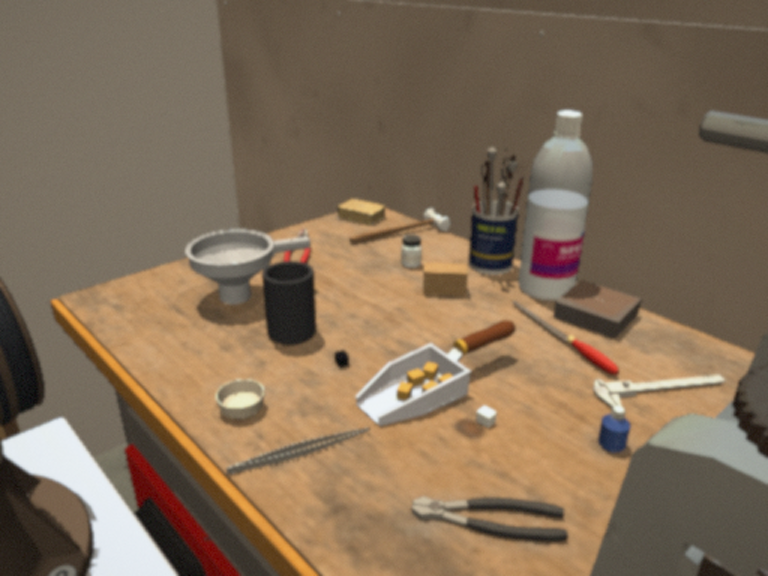

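View pics/top0.png

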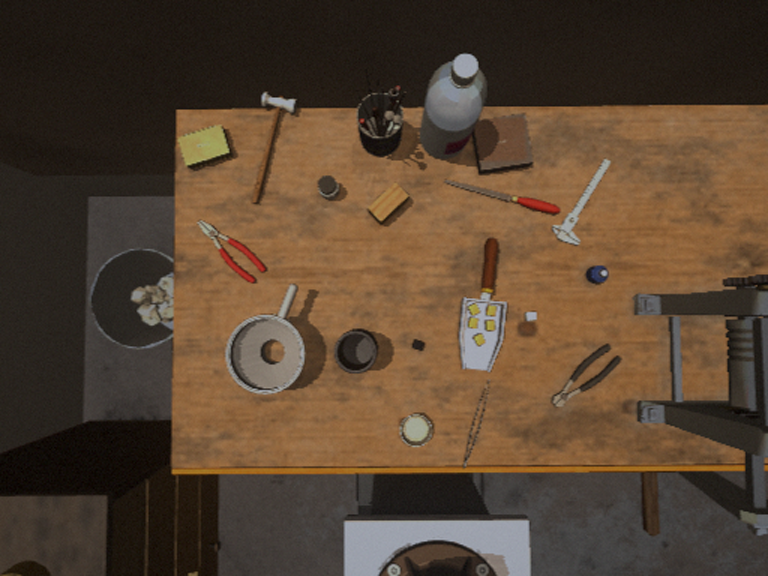

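The scene view shows the funnel at (157,172), the crucible at (193,201) and the scoop with five brass bits at (283,252). A black cube at (227,239) and a white one at (324,277) are the look-alikes to ignore. Next I'll fit the poses with silhouette models.

```bash
cat > fit.py <<'E'
from h import *
from scipy.optimize import minimize
def ring(r,z,n=40,x=0):
    a=np.linspace(0,2*np.pi,n,endpoint=False);return np.c_[r*np.cos(a)+x,r*np.sin(a),np.full(n,z)]
def box(x0,x1,y0,y1,z0,z1): return np.array([[x,y,z] for x in(x0,x1) for y in(y0,y1) for z in(z0,z1)])
M={"crucible":[np.r_[ring(.034,0),ring(.034,.095)]],
"funnel":[np.r_[ring(.0235,0),ring(.0235,.03)],np.r_[ring(.0235,.03),ring(.06,.062)],np.r_[ring(.06,.062),ring(.06,.084)],box(.058,.12,-.007,.007,.064,.082)],
"scoop":[np.array([[-.055,s*.036,z] for s in(1,-1) for z in(0,.033)]+[[.065,s*.023,z] for s in(1,-1) for z in(0,.003)]+[[.015,s*.036,z] for s in(1,-1) for z in (0,.033)]),box(-.159,-.073,-.01,.01,.03,.05),box(-.075,-.055,-.005,.005,.03,.04)]}
S=4
def render(p,t,T,Rm):
    im=np.zeros((384*S//2,512*S//2),np.uint8)
    for P in M[t]:
        X=P@Rm.T+T; uv=np.array([proj(p,x) for x in X])*(S/2)
        cv2.fillConvexPoly(im,cv2.convexHull(np.round(uv*8).astype(np.int32)),1,shift=3)
    return im>0
def get(p,t):
    r=[q for q in silhouettes(p,t)];return r
def fit(pics,masks,t,x0,free,Rf=None):
    big=[cv2.resize(m.astype(np.uint8),None,fx=S/2,fy=S/2,interpolation=cv2.INTER_LINEAR)>0 for m in masks]
    def pose(x):
        q=np.array(x0,float);q[free]=q[free]+x*SC[free];return q
    SC=np.array([.01,.01,.01,5,5,5])
    def cost(x):
        q=pose(x);Rm=R.from_euler('xyz',q[3:],degrees=True).as_matrix();c=0
        for p,m in zip(pics,big):
            g=render(p,t,q[:3],Rm);c+=1-(g&m).sum()/max(1,(g|m).sum())
        return c
    best=None
    for k in range(2):
        n=len(free);s=np.r_[np.zeros((1,n)),np.eye(n)*(1.5 if k==0 else .7)]
        if best is not None: s=s+best
        r=minimize(cost,s[0],method='Nelder-Mead',options=dict(initial_simplex=s,maxiter=150,xatol=.01));best=r.x
    return pose(best),r.fun
E
python3 - <<'E'
from fit import *
P={n:snapshot(n) for n in("scene","top")}
def pick(n,t,c):
    rs=silhouettes(P[n],t);
    k=[r for r in rs if np.hypot(np.nonzero(r["mask"])[1].mean()-c[0],np.nonzero(r["mask"])[0].mean()-c[1])<12]
    if not k: print("miss",n,t);return None
    return max(k,key=lambda r:r["mask"].sum())["mask"]
for t,cs,ct,x0,free in [("crucible",(193,201),(237,234),None,[0,1]),("funnel",(157,172),(177,234),None,[0,1,5]),("scoop",(283,252),(321,213),None,[0,1,5])]:
    a,b=pick("scene",t,cs),pick("top",t,ct)
    g=ray(P["top"],ct[0],ct[1],.05)
    yaw={"crucible":0,"funnel":-20,"scoop":-175 if 0 else 185}[t]
    if t=="scoop": g=ray(P["top"],321,222,.02)
    x0=[g[0],g[1],0,0,0,yaw]
    for nm,pp,mm in(("both",[P["scene"],P["top"]],[a,b]),("top",[P["top"]],[b]),("scene",[P["scene"]],[a])):
        if any(m is None for m in mm): continue
        q,c=fit(pp,mm,t,x0,free);print(t,nm,q.round(4),round(c,3))
for t,c in(("wood_block",(258,135)),("jar_flux",(219,125))): print(t,ray(P["top"],*c,.04).round(3))
E
```

```text
crucible both [0.4447 0.1319 0.     0.     0.     0.    ] 0.128
crucible top [0.4434 0.132  0.     0.     0.     0.    ] 0.045
crucible scene [0.4473 0.134  0.     0.     0.     0.    ] 0.053
funnel both [  0.4418   0.2775   0.       0.       0.     -22.673 ] 0.219
funnel top [  0.4407   0.2766   0.       0.       0.     -21.5835] 0.126
funnel scene [  0.4449   0.2799   0.       0.       0.     -22.4696] 0.07
miss scene scoop
scoop top [ 4.711000e-01 -7.800000e-02  0.000000e+00  0.000000e+00  0.000000e+00
  1.735386e+02] 0.227
wood_block [0.691 0.081 0.04 ]
jar_flux [0.717 0.18  0.04 ]
```

Run:
```python
from h import *
p=snapshot("scene");save(p,"c1.png",(225,205,130,90),6)
p=snapshot("top");save(p,"c2.png",(140,130,220,150),3.6)
```

```text
(no output)
```

View pics/c1.png

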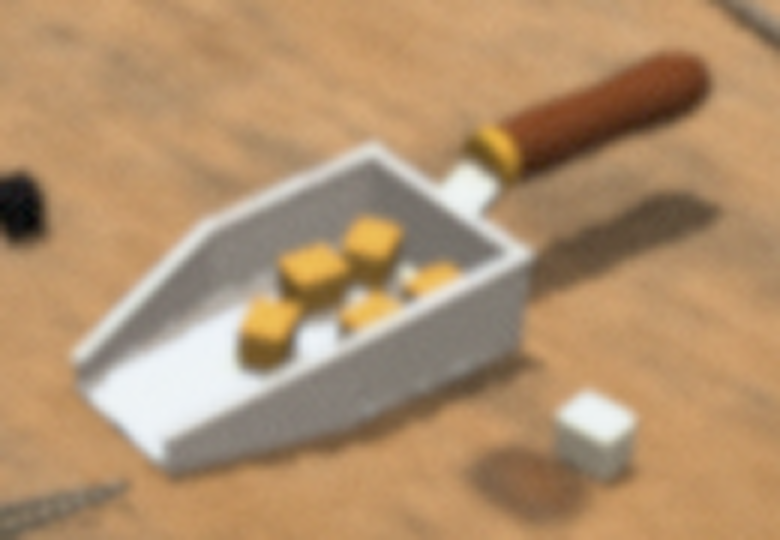

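View pics/c2.png

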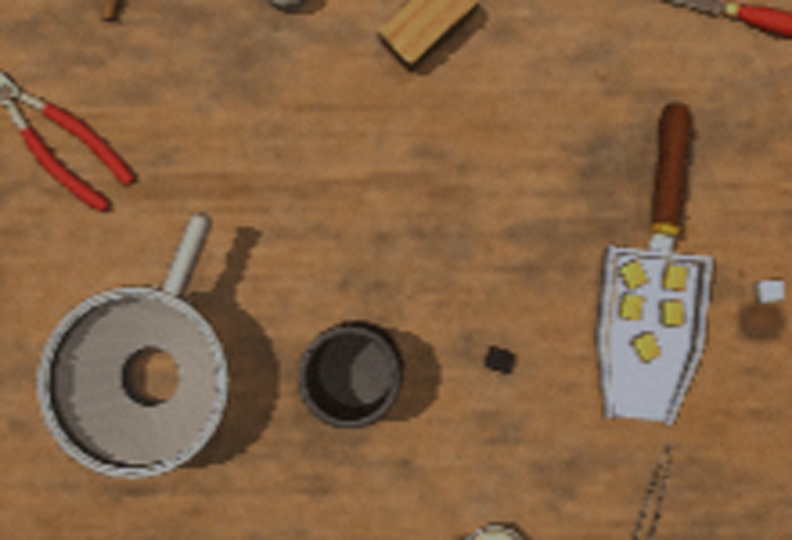

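```bash
cat >> h.py <<'E'
def tgt(pos,rpy):
    o=ctrl.get_obs();R0=R.from_euler('xyz',o["orientation"],degrees=True);R1=R.from_euler('xyz',rpy,degrees=True)
    d=np.array(pos)-o["tool_pos"]
    print("t",round(float(o["clock"]),2),"rotvec tool",(R0.inv()*R1).as_rotvec(degrees=True).round(2),"shift cm now-axes",(R0.inv().apply(d)*100).round(2),"after-turn axes",(R1.inv().apply(d)*100).round(2))
E
python3 - <<'E'
from h import *
tgt([.5202,.2447,.2],[-90,0,157.3])
E
```

```text
t 1.3 rotvec tool [0.   9.94 0.  ] shift cm now-axes [-45.33   2.66  32.14] after-turn axes [-50.19   2.66  23.84]
```

```bash
python3 -m pendant '[[[0,0,0,0,5,0,1],[0,0,0,0,5,0,1],[-3,0,1.4,0,0,0,1],[-3,0,1.4,0,0,0,1],[-3,0,1.4,0,0,0,1],[-3,0,1.4,0,0,0,1],[-3,0,1.4,0,0,0,1],[-3,0,1.4,0,0,0,1],[-3,0,1.4,0,0,0,1],[-3,0,1.4,0,0,0,1],[-3,0,1.4,0,0,0,1]]]'; python3 -m pendant '[[[-3,0,1.4,0,0,0,1],[-3,0,1.4,0,0,0,1],[-3,0,1.4,0,0,0,1],[-3,0,1.4,0,0,0,1],[-3,0,1.4,0,0,0,1],[-3,0,1.4,0,0,0,1],[-3,0.5,1.4,0,0,0,1],[0,0.5,0,0,0,0,1],[0,0,0,0,0,0,1],[0,0,0,0,0,0,1]]]'; python3 -c "
from h import *
tgt([.5202,.2447,.15],[-90,0,157.3])"
```

```text
clock: 2.22
tool_pos: [0.3502, 0.4363, 0.2269]
orientation: [-90.0, 0.0, 157.3]
force: [-0.2, 0.4, -0.7]
opening: 0.0878
clock: 3.05
tool_pos: [0.505, 0.2658, 0.2164]
orientation: [-90.0, -0.0, 157.2]
force: [0.5, 0.3, 0.3]
opening: 0.0874
t 3.05 rotvec tool [-0.03 -0.12  0.02] shift cm now-axes [-2.22  6.64  1.35] after-turn axes [-2.22  6.64  1.36]
```

```bash
python3 -m pendant '[[[-1.1,2,0.7,0,0,0,1],[-1.1,2,0.7,0,0,0,1],[0,2.6,0,0,0,0,1],[0,0,0,0,0,0,1],[0,0,0,0,0,0,1]]]'
python3 - <<'E'
from h import *
tgt([.5202,.2447,.054],[-90,0,157.3])
p=snapshot("scene");save(p,"s1.png",(100,80,200,150),4)
p=snapshot("top");save(p,"t1.png",(130,140,160,120),5)
E
```

```text
clock: 3.47
tool_pos: [0.5191, 0.245, 0.1503]
orientation: [-89.9, -0.0, 157.3]
force: [0.2, 0.9, 0.7]
opening: 0.0876
t 3.47 rotvec tool [-0.13  0.01  0.04] shift cm now-axes [-0.12  9.63 -0.04] after-turn axes [-0.11  9.63 -0.02]
```

View pics/s1.png

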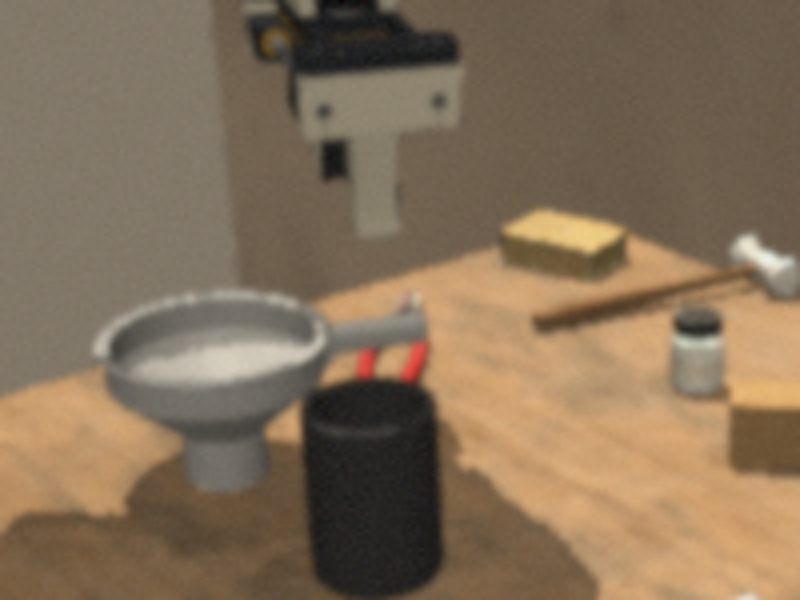

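View pics/t1.png

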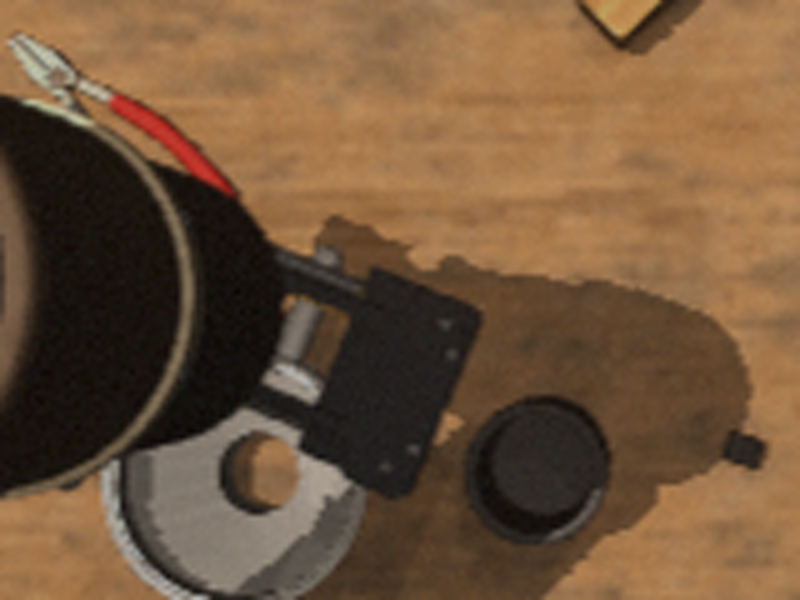

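```bash
python3 -m pendant '[[[0,2,0,0,0,0,1],[0,2,0,0,0,0,1],[0,2,0,0,0,0,1],[0,2,0,0,0,0,1],[-0.1,1.6,0,0,0,0,1],[0,0,0,0,0,0,1],[0,0,0,0,0,0,1]]]';  python3 -m pendant '[[[0,0,0,0,0,0,0],[0,0,0,0,0,0,0],[0,0,0,0,0,0,0],[0,0,0,0,0,0,0],[0,0,0,0,0,0,0],[0,0,0,0,0,0,0],[0,0,0,0,0,0,0],[0,0,0,0,0,0,0],[0,0,0,0,0,0,0]]]'
```

```text
clock: 4.15
tool_pos: [0.5212, 0.245, 0.0556]
orientation: [-90.0, 0.0, 157.3]
force: [-0.2, 0.4, 0.2]
opening: 0.0877
clock: 4.9
tool_pos: [0.5209, 0.2442, 0.0545]
orientation: [-90.0, -0.0, 157.2]
force: [0.3, 0.5, -0.7]
opening: 0.0333
```

```bash
python3 -m pendant '[[[0,0,0,0,0,0,0],[0,0,0,0,0,0,0],[0,0,0,0,0,0,0],[0,0,0,0,0,0,0],[0,0,0,0,0,0,0],[0,0,0,0,0,0,0]]]';  python3 -m pendant '[[[0,-1,0,0,0,0,0],[0,-2,0,0,0,0,0],[0,-2,0,0,0,0,0],[0,-2,0,0,0,0,0],[0,-2,0,0,0,0,0],[0,-2,0,0,0,0,0],[0,0,0,0,0,0,0],[0,0,0,0,0,0,0]]]'
python3 - <<'E'
from h import *
p=snapshot("scene");save(p,"s2.png",(100,80,200,150),4)
E
```

```text
clock: 5.4
tool_pos: [0.5209, 0.2442, 0.0545]
orientation: [-90.0, -0.0, 157.2]
force: [0.1, 0.4, 0.0]
opening: 0.014
clock: 6.07
tool_pos: [0.5213, 0.2446, 0.1663]
orientation: [-90.2, 0.1, 157.2]
force: [0.0, 0.8, -2.2]
opening: 0.0137
```

View pics/s2.png

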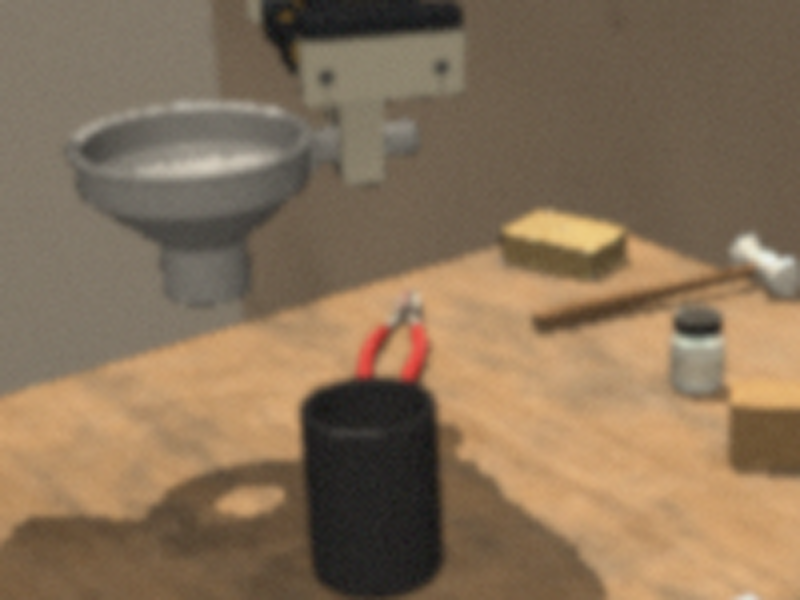

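The funnel is held level in the jaws. I'll raise it slightly and carry it over the crucible.

```bash
python3 -m pendant '[[[0,-1,0,0,0,0,0],[0,-1,0,0,0,0,0],[-1,0,2.2,0,0,0,0],[-1,0,2.2,0,0,0,0],[-1,0,2.2,0,0,0,0],[-1,0,2.2,0,0,0,0],[-1,0,2.2,0,0,0,0],[-0.9,0,2.3,0,0,0,0],[0,0,0,0,0,0,0],[0,0,0,0,0,0,0]]]'
python3 - <<'E'
from fit import *
o=ctrl.get_obs();print(o["tool_pos"],o["clock"])
for n in("scene","top"):
    p=snapshot(n);save(p,n+"3.png",(120,80,180,170) if n=="scene" else (170,170,140,110),4)
    for t in("funnel","crucible"):
        rs=silhouettes(p,t)
        for r in rs[:2]:print(n,t,round(r["confidence"],2),np.round(r["bbox"]),r["mask"].sum())
        if not rs: continue
        m=max(rs,key=lambda r:r["confidence"])["mask"]
        if n=="scene" and t=="funnel":
            q,c=fit([p],[m],t,[.445,.132,.13,0,0,-22.7],[0,1,2,3,4]);print(q.round(4),c)
            q,c=fit([p],[m],t,[.445,.132,.13,0,0,-22.7],[0,1,2]);print(q.round(4),c)
E
```

```text
clock: 6.95
tool_pos: [0.5239, 0.0976, 0.1851]
orientation: [-90.0, 0.0, 157.1]
force: [1.0, 0.8, -0.9]
opening: 0.0137
[0.52390005 0.09759166 0.18513882] 6.95
scene funnel 0.91 [156. 115.  98.  56.] 2702
[  0.4478   0.1335   0.1299   0.0272  -0.0811 -22.7   ] 0.0970338983050848
[  0.4493   0.1355   0.129    0.       0.     -22.7   ] 0.09756097560975607
scene crucible 0.83 [174. 176.  37.  54.] 1803
top funnel 0.68 [216. 241.  48.  31.] 829
top crucible 0.48 [216. 240.  51.  30.] 875
top crucible 0.47 [304. 157.  34.  88.] 1336
```

View pics/scene3.png

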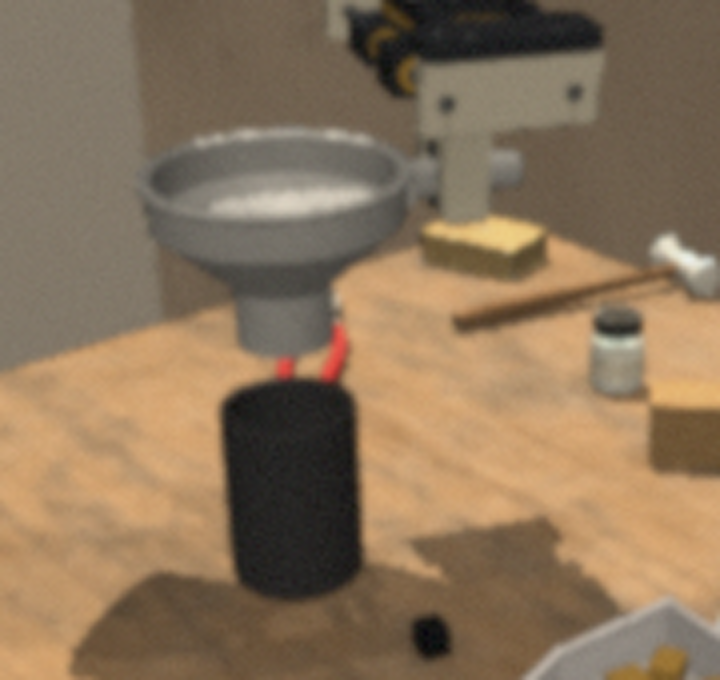

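View pics/top3.png

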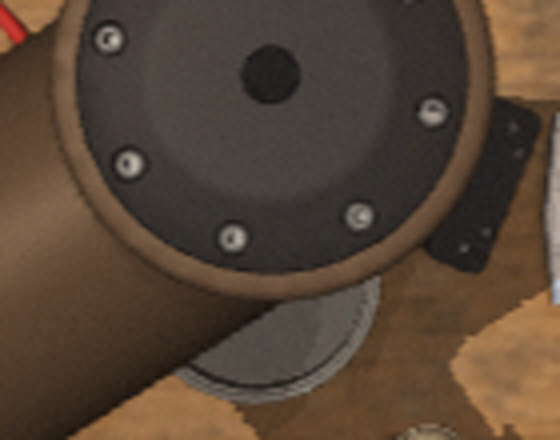

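```bash
python3 -m pendant '[[[0,1,-0.1,0,0,0,0],[0,1,0,0,0,0,0],[0,1,0,0,0,0,0],[0,0.5,0,0,0,0,0],[0,0,0,0,0,0,0],[0,0,0,0,0,0,0]]]';python3 -m pendant '[[[0,0.5,0,0,0,0,0],[0,0.5,0,0,0,0,0],[0,0.5,0,0,0,0,0],[0,0.5,0,0,0,0,0],[0,0.5,0,0,0,0,0],[0,0,0,0,0,0,0],[0,0,0,0,0,0,0]]]'
python3 - <<'E'
from h import *
p=snapshot("scene");save(p,"s4.png",(120,80,180,170),4)
E
```

```text
clock: 7.75
tool_pos: [0.524, 0.0995, 0.1489]
orientation: [-89.9, -0.0, 157.2]
force: [-0.1, 0.0, -0.9]
opening: 0.0136
clock: 8.33
tool_pos: [0.524, 0.0995, 0.1242]
orientation: [-90.0, -0.0, 157.2]
force: [-0.5, 0.5, -1.8]
opening: 0.0137
```

View pics/s4.png

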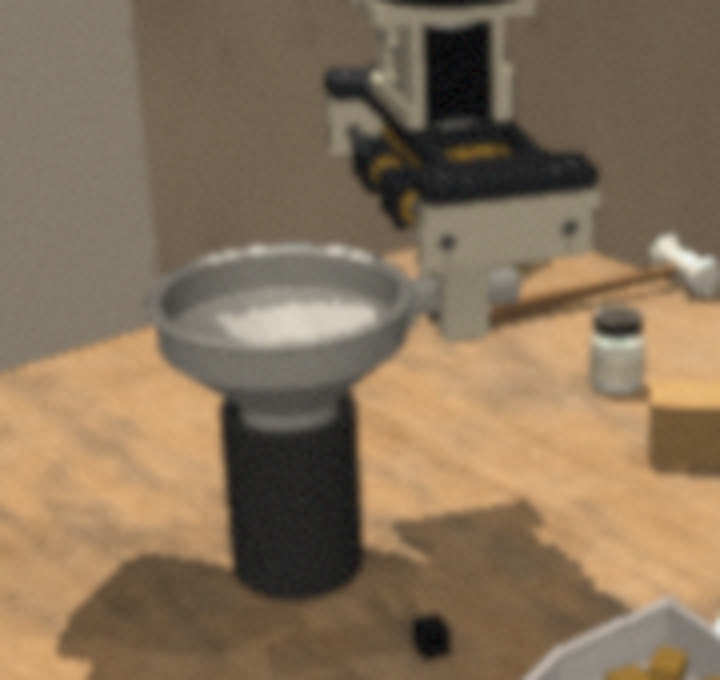

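Run:
```python
from h import *
p=snapshot("scene")
f=lambda X:((proj(p,X)-[120,80])*4).round(0)
d=np.array([.57,-.82])*0 
import numpy as np
c=np.array([.4473,.134]);e=np.array(p["eye"])[:2];v=(e-c)/np.linalg.norm(e-c)
for nm,r,z in(("spig bottom front",.0235,.069),("spig top front",.0235,.099),("rim inner front",.028,.095),("rim outer front",.034,.095),("band top front",.06,.153),("band bottom front",.06,.131)):
    print(nm,f([*(c+v*r),z]),"back",f([*(c-v*r),z]))
save(p,"s4b.png",(160,140,70,60),10)
```

```text
spig bottom front [292. 471.] back [289. 428.]
spig top front [289. 416.] back [286. 375.]
rim inner front [289. 428.] back [286. 378.]
rim outer front [290. 433.] back [286. 373.]
band top front [284. 344.] back [277. 248.]
band bottom front [287. 388.] back [280. 288.]
```

View pics/s4b.png

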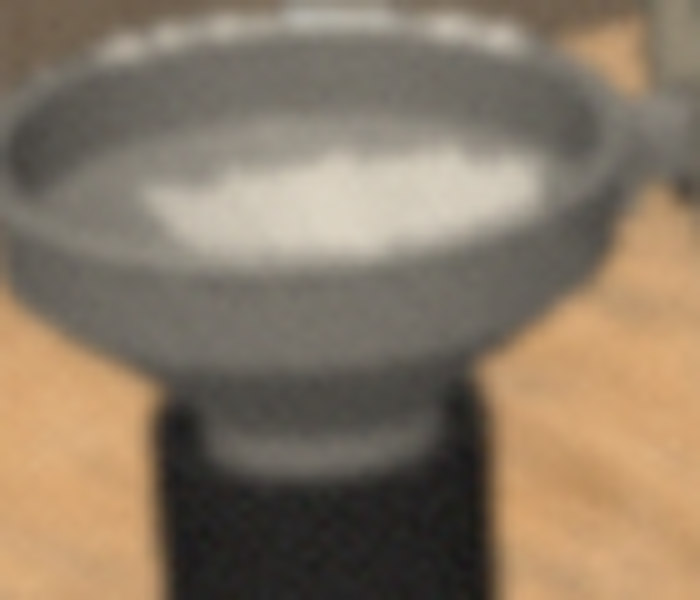

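The spigot is inside the bore: the front inner rim cuts it off at row 428, while in front of the crucible it would reach 471. Lowering on.

```bash
python3 -m pendant '[[[0,0.2,0,0,0,0,0],[0,0.2,0,0,0,0,0],[0,0.1,0,0,0,0,0],[0,0,0,0,0,0,0],[0,0,0,0,0,0,0]]]';python3 -m pendant '[[[0,0.1,0,0,0,0,0],[0,0.1,0,0,0,0,0],[0,0,0,0,0,0,0],[0,0,0,0,0,0,0]]]'
```

```text
clock: 8.85
tool_pos: [0.5242, 0.0996, 0.1195]
orientation: [-90.0, -0.0, 157.2]
force: [0.2, 0.5, -1.6]
opening: 0.0136
clock: 9.18
tool_pos: [0.5241, 0.0997, 0.1176]
orientation: [-90.0, -0.0, 157.2]
force: [0.5, 1.4, 0.5]
opening: 0.0138
```

```bash
python3 -m pendant '[[[0,0,0,0,0,0,0.5],[0,0,0,0,0,0,0.5],[0,0,0,0,0,0,0.5],[0,0,0,0,0,0,0.5],[0,0,0,0,0,0,0.5],[0,0,0,0,0,0,0.5],[0,0,0,0,0,0,0.5],[0,0,0,0,0,0,0.5]]]';python3 -m pendant '[[[0,-2,0,0,0,0,0.5],[0,-2,0,0,0,0,0.5],[0,-3,0,0,0,0,0.8],[0,-3,0,0,0,0,1],[0,-3,0,0,0,0,1],[0,-3,0,0,0,0,1],[0,0,0,0,0,0,1]]]'
python3 - <<'E'
from fit import *
p=snapshot("scene");save(p,"s5.png",(120,80,250,190),3.1)
m=silhouettes(p,"funnel")[0]["mask"]
q,c=fit([p],[m],"funnel",[.445,.132,.063,0,0,-22.7],[0,1,2,3,4,5]);print(q.round(4),c)
p=snapshot("top");save(p,"t5.png",(130,120,240,170),3.3)
for r in silhouettes(p,"crucible")+silhouettes(p,"funnel"):print(r["bbox"],r["confidence"])
E
```

```text
clock: 9.85
tool_pos: [0.5242, 0.0996, 0.1176]
orientation: [-90.0, 0.0, 157.2]
force: [-0.4, -0.2, -0.3]
opening: 0.0437
clock: 10.43
tool_pos: [0.5269, 0.1003, 0.2842]
orientation: [-90.4, 0.4, 157.3]
force: [1.0, 0.8, 0.6]
opening: 0.0713Traceback (most recent call last):
  File "<stdin>", line 3, in <module>
IndexError: list index out of range
```

View pics/s5.png

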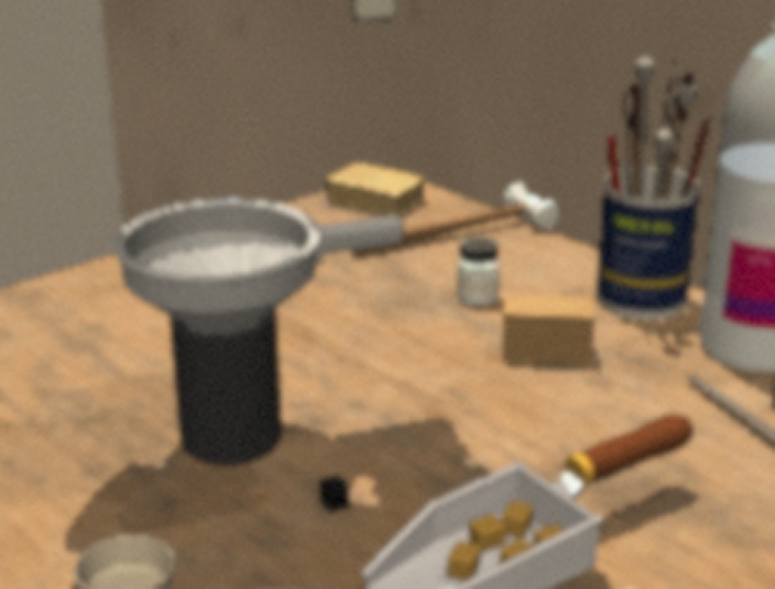

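Run:
```python
from fit import *
p=snapshot("scene");t=snapshot("top");save(t,"t5.png",(130,120,240,170),3.3)
rs=silhouettes(p,"scoop")
for r in rs: print(r["confidence"],r["bbox"],r["mask"].sum())
m=None
for r in rs:
    if r["mask"].sum()>2000 and r["bbox"][0]>220: m=r["mask"] if m is None else m|r["mask"]
mf=[r["mask"] for r in silhouettes(p,"funnel")]
if mf:
    q,c=fit([p],[mf[0]],"funnel",[.445,.132,.063,0,0,-22.7],[0,1,2,3,4,5]);print("fun",q.round(4),c)
m=cv2.morphologyEx(m.astype(np.uint8),cv2.MORPH_CLOSE,np.ones((15,15)))>0
q,c=fit([p],[m],"scoop",[.4711,-.078,0,0,0,173.5],[0,1,5]);print(q.round(4),c)
g=render(p,"scoop",q[:3],R.from_euler('xyz',q[3:],degrees=True).as_matrix())
im=np.array(p["image"])[:,:,::-1];im=cv2.resize(im,None,fx=2,fy=2)
cn,_=cv2.findContours(g.astype(np.uint8),0,1);cv2.drawContours(im,cn,-1,(0,255,0),1)
cv2.imwrite("pics/ov5.png",cv2.resize(im[400:590,440:720],None,fx=2.8,fy=2.8))
# top handle overlay using first picture
im=cv2.imread("pics/top0.png");im=cv2.resize(im,None,fx=2/1.5,fy=2/1.5)
g=render(t,"scoop",q[:3],R.from_euler('xyz',q[3:],degrees=True).as_matrix())
cn,_=cv2.findContours(g.astype(np.uint8),0,1);cv2.drawContours(im,cn,-1,(0,255,0),1)
cv2.imwrite("pics/ov5t.png",cv2.resize(im[300:510,580:720],None,fx=2.8,fy=2.8))
```

```text
fun [  0.4459   0.134    0.0635  -0.2328   0.2748 -20.1912] 0.15861578151410016Traceback (most recent call last):
  File "<stdin>", line 11, in <module>
AttributeError: 'NoneType' object has no attribute 'astype'
```

View pics/t5.png

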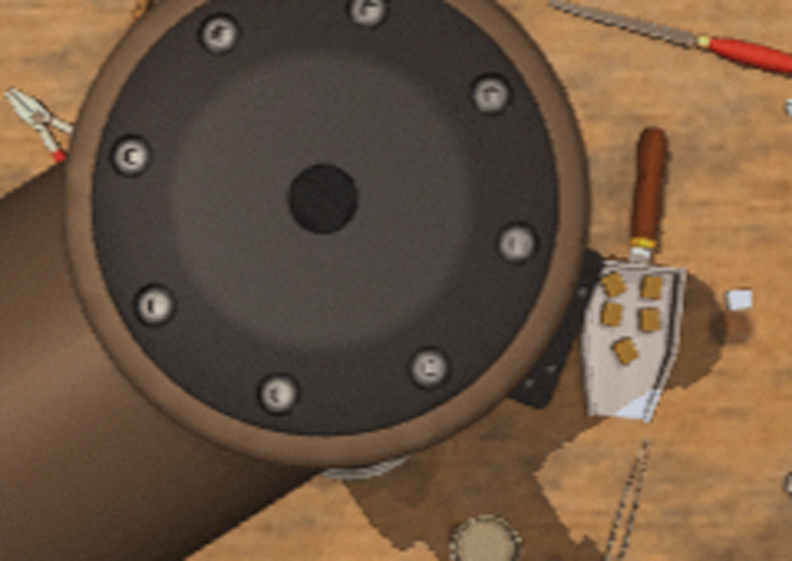

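The funnel is seated: z 63.5 mm, tilt about 0.3°. Now the scoop pose.

```bash
cat > sc.py <<'E'
from fit import *
p=snapshot("scene");t=snapshot("top")
m=None
for n in("scoop_grip","scoop_spout","scoop","offcut0"):
  for r in silhouettes(p,n):
    ys,xs=np.nonzero(r["mask"])
    if 235<xs.min() and xs.max()<350 and ys.min()>208 and ys.max()<290: m=r["mask"] if m is None else m|r["mask"]; print(n,r["bbox"],r["mask"].sum())
m=cv2.morphologyEx(m.astype(np.uint8),cv2.MORPH_CLOSE,np.ones((9,9)))>0
q,c=fit([p],[m],"scoop",[.4711,-.078,0,0,0,173.5],[0,1,5]);print(q.round(4),c)
for pic,src,out,box in((p,"scene0","ov5",(400,590,440,720)),(t,"top0","ov5t",(300,510,580,720))):
  im=cv2.imread(f"pics/{src}.png");im=cv2.resize(im,None,fx=2/1.5,fy=2/1.5)
  for qq,col in((q,(0,255,0)),(np.array([.4711,-.078,0,0,0,173.5]),(255,0,0))):
    g=render(pic,"scoop",qq[:3],R.from_euler('xyz',qq[3:],degrees=True).as_matrix())
    cn,_=cv2.findContours(g.astype(np.uint8),0,1);cv2.drawContours(im,cn,-1,col,1)
  a=box;cv2.imwrite(f"pics/{out}.png",cv2.resize(im[a[0]:a[1],a[2]:a[3]],None,fx=2.8,fy=2.8))
E
python3 sc.py
```

```text
scoop_grip [236.5, 212.1, 107.2, 70.3] 2476
scoop_spout [238.2, 213.6, 107.0, 73.5] 2661
scoop [238.2, 214.5, 106.4, 66.7] 2513
offcut0 [296.5, 248.8, 8.5, 6.5] 34
offcut0 [281.1, 254.7, 8.3, 6.0] 44
offcut0 [281.5, 241.7, 10.3, 12.6] 101
offcut0 [321.0, 272.7, 10.5, 11.3] 124
[ 4.722000e-01 -7.640000e-02  0.000000e+00  0.000000e+00  0.000000e+00
  1.730918e+02] 0.16413244280233052
```

View pics/ov5.png

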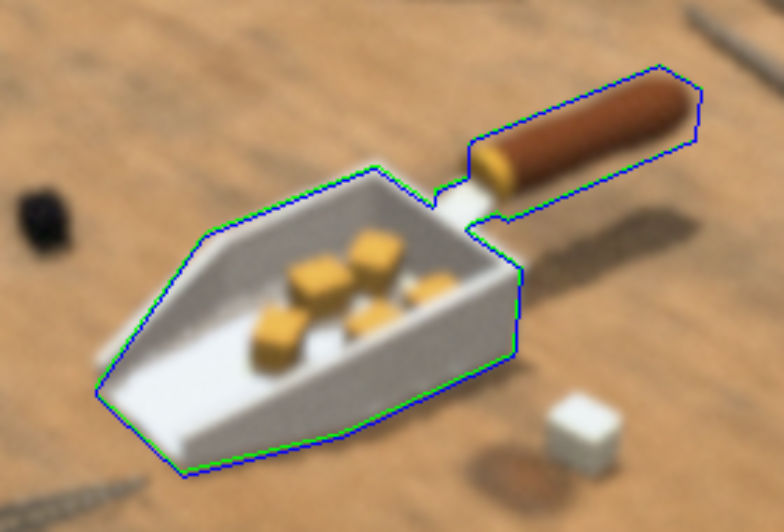

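View pics/ov5t.png

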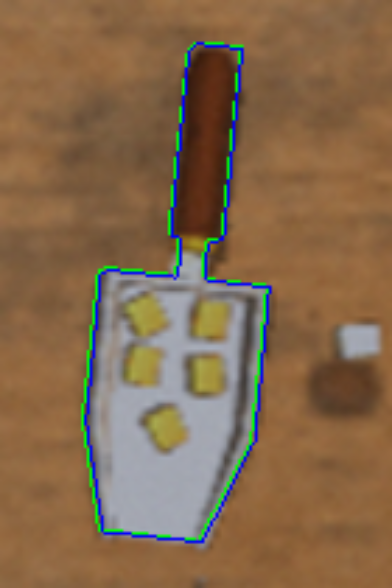

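```bash
python3 -c "
from h import *
tgt([.5581,-.0872,.12],[-90,0,173.3])"
```

```text
t 11.03 rotvec tool [ -0.03 -16.07   0.03] shift cm now-axes [-10.37  15.72  15.9 ] after-turn axes [-5.55 15.72 18.15]
```

```bash
python3 -m pendant '[[[0,0,0,0,-5.4,0,1],[0,0,0,0,-5.4,0,1],[0,0,0,0,-5.3,0,1],[-0.9,0,3,0,0,0,1],[-0.9,0,3,0,0,0,1],[-0.9,0,3,0,0,0,1],[-0.9,2,3,0,0,0,1],[-0.9,2.5,3,0,0,0,1],[-1,2.5,3.1,0,0,0,1],[0,2.5,0,0,0,0,1],[0,0,0,0,0,0,1],[0,0,0,0,0,0,1]]]'
python3 - <<'E'
from h import *
tgt([.5581,-.0872,.021],[-90,0,173.3])
p=snapshot("scene");save(p,"s6.png",(200,100,200,150),4)
p=snapshot("top");save(p,"t6.png",(230,120,160,120),4)
E
```

```text
clock: 12.03
tool_pos: [0.5571, -0.087, 0.1818]
orientation: [-89.9, -0.2, 173.3]
force: [-0.5, 0.2, 0.9]
opening: 0.0876
t 12.03 rotvec tool [-0.06 -0.01  0.17] shift cm now-axes [-1.500e-01  1.608e+01 -1.000e-02] after-turn axes [-1.000e-01  1.608e+01  1.000e-02]
```

View pics/s6.png

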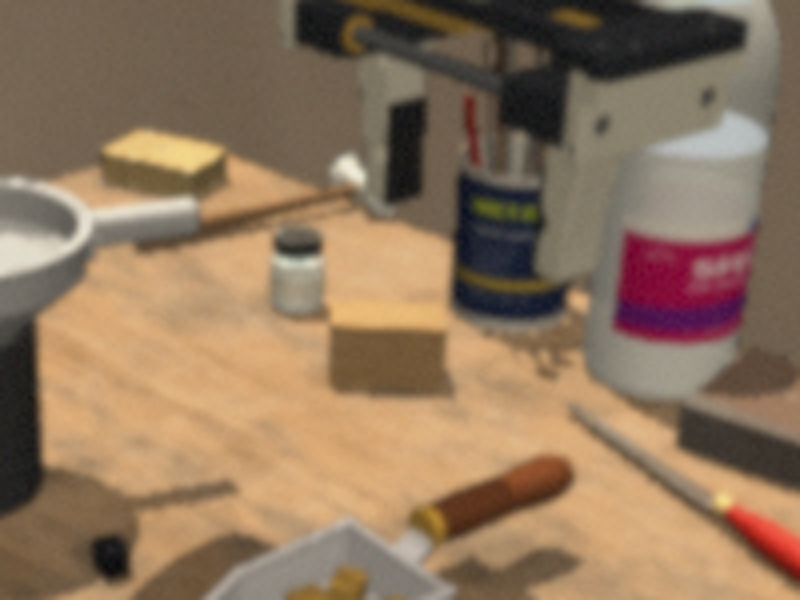

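Jaws are over the handle line. Descending in stages.

```bash
python3 -m pendant '[[[-0.1,2.5,0,0,0,0,1],[0,2.5,0,0,0,0,1],[0,2.5,0,0,0,0,1],[0,2,0,0,0,0,1],[0,0,0,0,0,0,1],[0,0,0,0,0,0,1]]]'
python3 - <<'E'
from h import *
tgt([.5581,-.0872,.021],[-90,0,173.3])
p=snapshot("scene");save(p,"s7.png",(225,160,140,110),5)
E
```

```text
clock: 12.63
tool_pos: [0.5595, -0.0858, 0.0888]
orientation: [-90.0, 0.0, 173.4]
force: [0.9, 0.1, 1.3]
opening: 0.0878
t 12.63 rotvec tool [-0.02  0.14 -0.04] shift cm now-axes [0.13 6.78 0.15] after-turn axes [0.12 6.78 0.15]
```

View pics/s7.png

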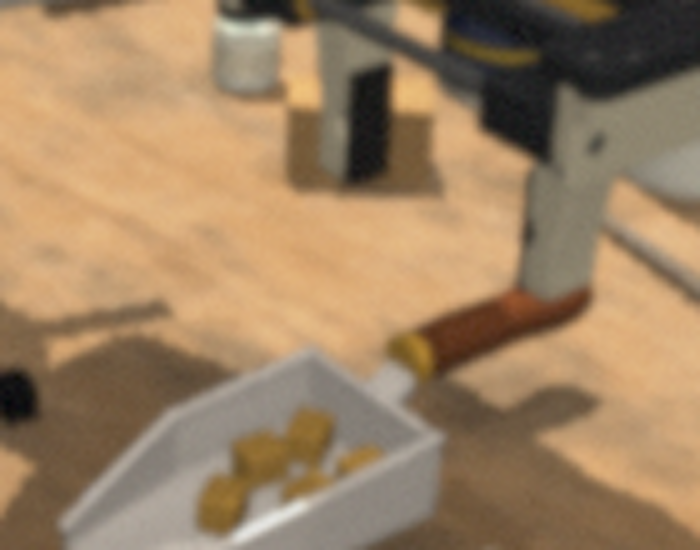

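```bash
python3 -m pendant '[[[0.1,2,0.1,0,0,0,1],[0,2,0,0,0,0,1],[0,1.7,0,0,0,0,1],[0,1,0,0,0,0,1],[0,0,0,0,0,0,1],[0,0,0,0,0,0,1]]]'
python3 -m pendant '[[[0,0,0,0,0,0,0],[0,0,0,0,0,0,0],[0,0,0,0,0,0,0],[0,0,0,0,0,0,0],[0,0,0,0,0,0,0],[0,0,0,0,0,0,0],[0,0,0,0,0,0,0],[0,0,0,0,0,0,0],[0,0,0,0,0,0,0],[0,0,0,0,0,0,0],[0,0,0,0,0,0,0],[0,0,0,0,0,0,0]]]'
```

```text
clock: 13.18
tool_pos: [0.5587, -0.0873, 0.0218]
orientation: [-90.0, 0.1, 173.4]
force: [-0.8, 0.2, 0.8]
opening: 0.0877
clock: 14.18
tool_pos: [0.5577, -0.0875, 0.0205]
orientation: [-90.0, -0.0, 173.3]
force: [0.1, 0.9, -0.2]
opening: 0.0199
```

```bash
python3 -m pendant '[[[0,0,0,0,0,0,0],[0,0,0,0,0,0,0],[0,0,0,0,0,0,0],[0,0,0,0,0,0,0]]]'
python3 - <<'E'
from h import *
p=snapshot("scene");save(p,"s8.png",(225,180,140,110),5)
E
```

```text
clock: 14.52
tool_pos: [0.5577, -0.0875, 0.0205]
orientation: [-90.0, -0.0, 173.3]
force: [0.1, -0.6, -1.3]
opening: 0.02
```

View pics/s8.png

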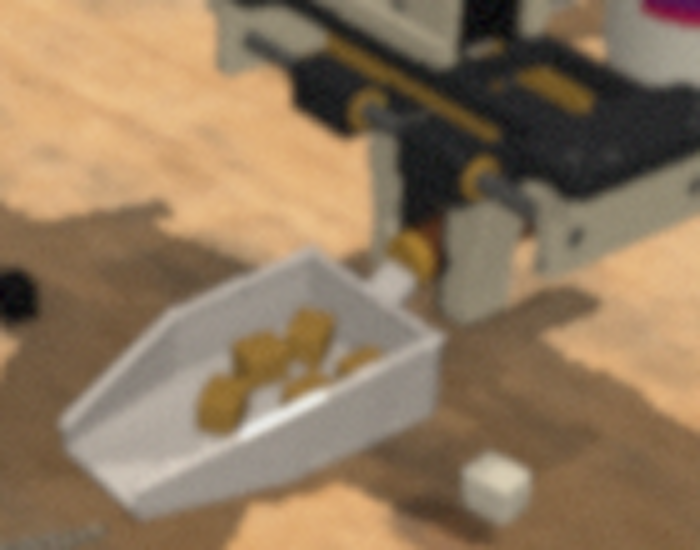

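```bash
python3 -m pendant '[[[0,-0.5,0,0,0,0,0],[0,-1,0,0,0,0,0],[0,-1.5,0,0,0,0,0],[0,-2,0,0,0,0,0],[0,-1,0,0,0,0,0],[0,0,0,0,0,0,0],[0,0,0,0,0,0,0]]]'
python3 - <<'E'
from h import *
p=snapshot("scene");save(p,"s9.png",(225,150,140,130),5)
E
```

```text
clock: 15.15
tool_pos: [0.558, -0.0873, 0.0812]
orientation: [-90.0, 0.1, 173.3]
force: [-0.4, 0.2, -4.1]
opening: 0.0196
```

View pics/s9.png

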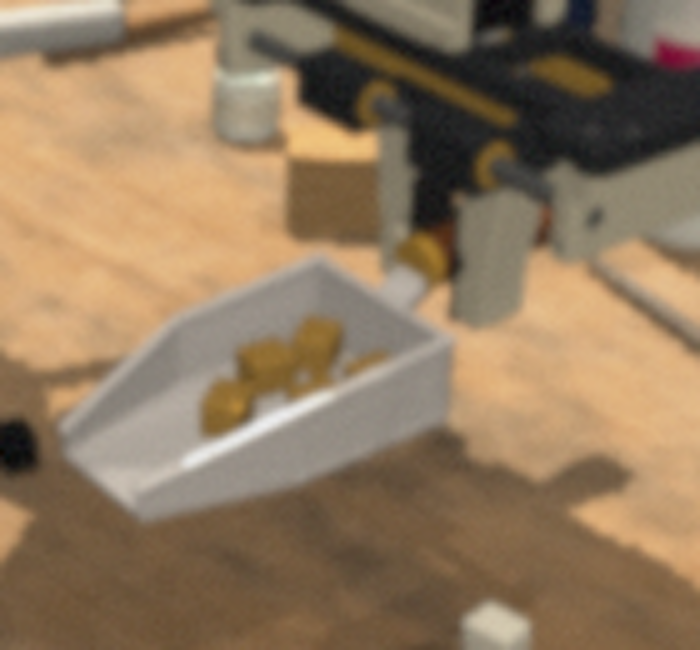

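```bash
q='import json;from h import *;o=ctrl.get_obs();open("fk.txt","a").write(json.dumps([list(o["joint_pos"]),list(o["tool_pos"]),list(o["orientation"])])+"\n");print(o["joint_pos"].round(2))'
python3 -c "$q"
python3 -m pendant '[[[0,-0.5,0,0,0,0,0],[0,-1,0,0,0,0,0],[0,-1.5,0,0,0,0,0],[0,-1.5,0,0,0,0,0],[0,-1.5,0,0,0,0,0],[0,-1.5,0,0,0,0,0],[0,-1.5,0,0,0,0,0],[0,-1.5,0,0,0,0,0],[0,-1.5,0,0,0,0,0],[0,-1,0,0,0,0,0],[0,-0.5,0,0,0,0,0],[0,0,0,0,0,0,0]]]'
python3 -c "$q"
python3 -m pendant '[[[-0.1,0,-0.4,0,0,0,0],[-0.2,0,-0.8,0,0,0,0],[-0.3,0,-1.2,0,0,0,0],[-0.3,0,-1.5,0,0,0,0],[-0.4,0,-1.7,0,0,0,0],[-0.4,0,-1.7,0,0,0,0],[-0.4,0,-1.7,0,0,0,0],[-0.4,0,-1.7,0,0,0,0],[-0.4,0,-1.7,0,0,0,0],[-0.4,0,-1.7,0,0,0,0]]]'
python3 -c "$q"
python3 -m pendant '[[[-0.4,0,-1.7,0,0,0,0],[-0.4,0,-1.7,0,0,0,0],[-0.2,0,-1.3,0,0,0,0],[-0.2,0,-1,0,0,0,0],[0,0,-0.6,0,0,0,0],[0,0,-0.2,0,0,0,0],[0,0,0,0,0,0,0],[0,0,0,0,0,0,0]]]'
python3 -c "$q"
python3 - <<'E'
from h import *
p=snapshot("scene");save(p,"s10.png",(120,40,240,190),3.3)
E
```

```text
[ 1.094e+01  1.818e+01 -2.412e+01 -3.000e-02 -4.771e+01  7.239e+01]
clock: 16.2
tool_pos: [0.5582, -0.0875, 0.2166]
orientation: [-90.0, 0.1, 173.3]
force: [-0.8, 0.1, -3.1]
opening: 0.0194
[ 1.094e+01  1.058e+01 -1.437e+01  1.000e-02 -6.496e+01  7.239e+01]
clock: 17.03
tool_pos: [0.6074, 0.0507, 0.2153]
orientation: [-90.0, -0.0, 173.4]
force: [-0.0, -0.1, -3.2]
opening: 0.0199
[ 23.11  14.87  -8.91   0.   -66.24  60.25]
clock: 17.7
tool_pos: [0.6261, 0.1114, 0.2156]
orientation: [-90.0, -0.0, 173.3]
force: [0.1, -0.6, -3.4]
opening: 0.0195
[ 27.65  17.3   -5.48   0.   -67.23  55.67]
```

View pics/s10.png

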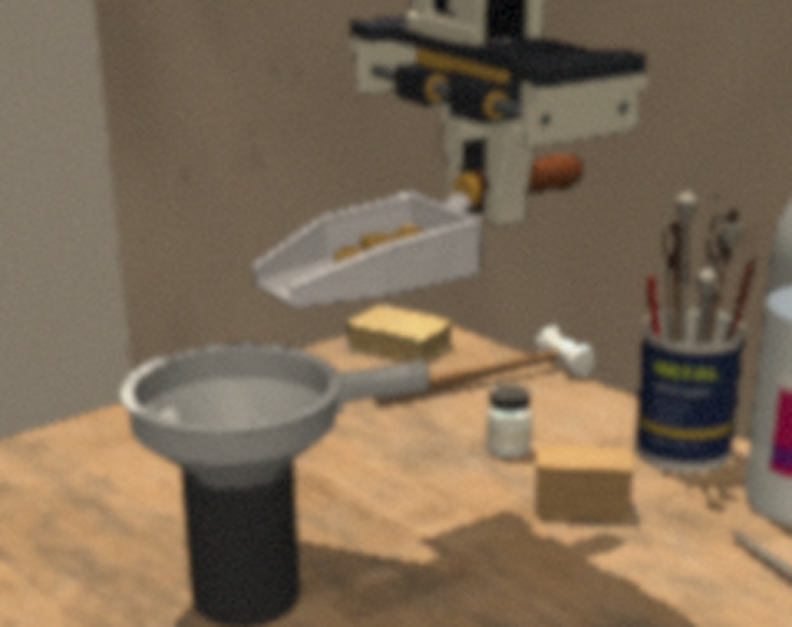

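Run:
```python
import json,numpy as np
D=[json.loads(l) for l in open("fk.txt")]+[[[93.742,20.546,.682,0,-70.136,-16.507],[.149,.658,.2256],None]]
A=[];b=[]
for q,p,_ in D:
    q=np.radians(q);s=np.hypot(p[0],p[1]);s=np.sqrt(s*s-.1915**2);f=q[1]-q[2];print(np.degrees(f),s)
    A.append([1,0,np.sin(q[1]),np.cos(f)]);b.append(s)
    A.append([0,1,np.cos(q[1]),-np.sin(f)]);b.append(p[2])
x,r,_,sv=np.linalg.lstsq(np.array(A),np.array(b),rcond=None);print(x,np.abs(np.array(A)@x-b).max(),sv)
```

```text
42.299569867455595 0.5305780303145389
24.943925830392153 0.5315430038133613
23.77154400541477 0.5786178713295952
22.78139221488467 0.6064170871525131
19.864 0.6469101560495089
[ 0.00202771 -0.17585192  0.59745171  0.46273667] 0.0007636365715223692 [3.2966715  3.01246301 0.21975708 0.09343692]
```

```bash
q='import json;from h import *;o=ctrl.get_obs();open("fk.txt","a").write(json.dumps([list(o["joint_pos"]),list(o["tool_pos"]),list(o["orientation"])])+"\n");print(o["joint_pos"].round(2))'
python3 -m pendant '[[[0,0,0,0,-2.2,0,0],[0,0,0,0,-4,0,0],[0,0,0,0,-5,0,0],[0,0,0,0,-5,0,0],[0,0,0,0,-5,0,0],[0,0,0,0,-5,0,0],[0,0,0,0,-5,0,0],[0,0,0,0,-5,0,0],[0,0,0,0,-5,0,0],[0,0,0,0,-4,0,0],[0,0,0,0,-2,0,0],[0,0,0,0,0,0,0]]]'
python3 -c "$q"
python3 -m pendant '[[[-0.3,0,-0.7,0,0,0,0],[-0.5,0,-1.2,0,0,0,0],[-0.7,0,-1.6,0,0,0,0],[-0.7,0,-1.6,0,0,0,0],[-0.7,0,-1.6,0,0,0,0],[-0.7,0,-1.6,0,0,0,0],[-0.7,0,-1.6,0,0,0,0],[-0.7,0,-1.6,0,0,0,0],[-0.5,0,-1.2,0,0,0,0],[-0.3,0,-0.6,0,0,0,0],[0,0,0,0,0,0,0],[0,0,0,0,0,0,0]]]'
python3 -c "$q"
python3 - <<'E'
from h import *
tgt([.584,.251,.188],[-90,0,220.5])
p=snapshot("scene");save(p,"s11.png",(120,20,240,210),3.3)
p=snapshot("top");save(p,"t11.png",(130,120,200,150),4)
E
```

```text
clock: 18.75
tool_pos: [0.6262, 0.1111, 0.2158]
orientation: [-90.0, 0.0, -139.4]
force: [-0.3, -0.5, -3.5]
opening: 0.02
[ 2.7610e+01  1.7290e+01 -5.4700e+00 -1.0000e-02 -6.7220e+01  1.0296e+02]
clock: 19.75
tool_pos: [0.5838, 0.2509, 0.2156]
orientation: [-90.0, -0.0, -139.4]
force: [-0.0, -0.4, -4.3]
opening: 0.0198
[ 4.083e+01  1.726e+01 -5.550e+00  1.000e-02 -6.720e+01  8.974e+01]
t 19.75 rotvec tool [-0.01  0.07  0.01] shift cm now-axes [-0.02  2.76  0.  ] after-turn axes [-0.02  2.76  0.  ]
```

View pics/s11.png

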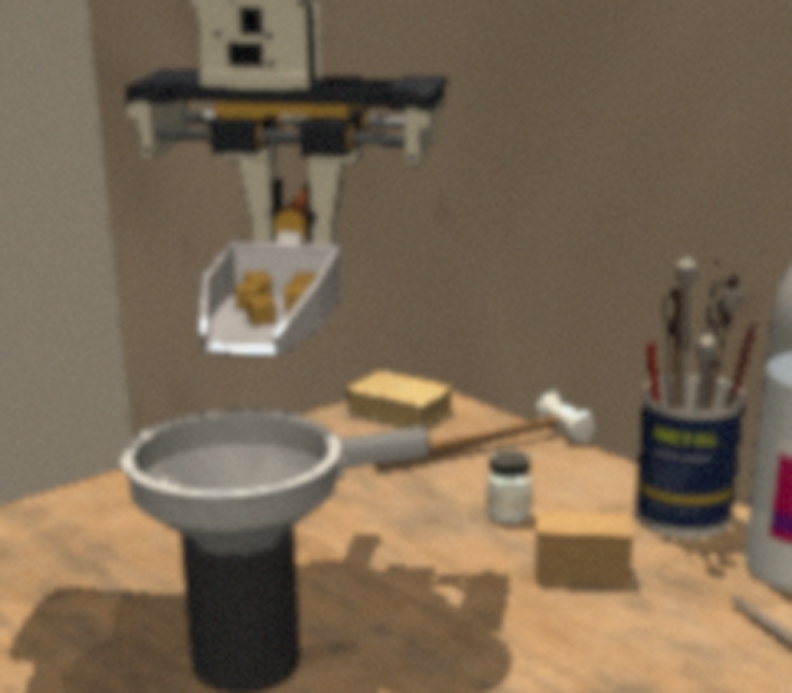

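View pics/t11.png

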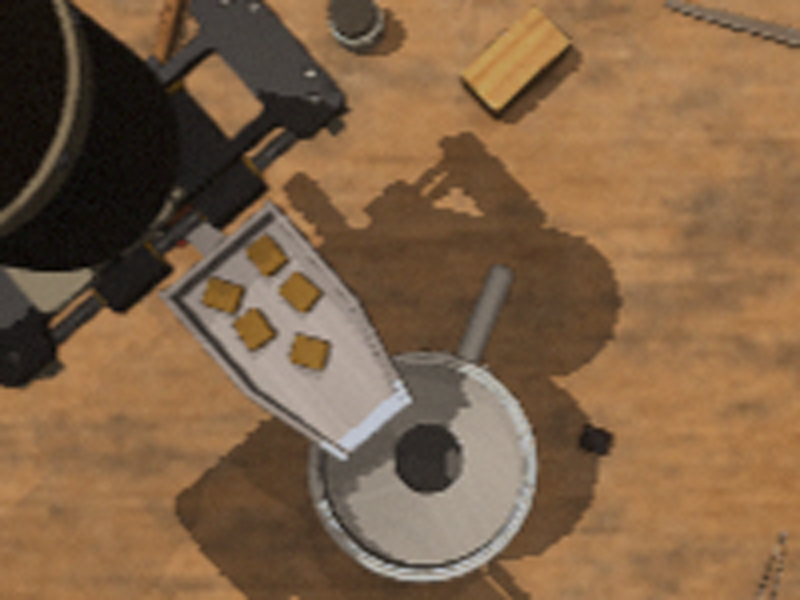

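```bash
python3 -m pendant '[[[0,0.8,0,0,0,0,0],[0,1,0,0,0,0,0],[0,0.9,0,0,0,0,0],[0,0.5,0,0,0,0,0],[0.22,-1.32,0,0,0,5,0],[0.22,-1.32,0,0,0,5,0],[0.22,-1.32,0,0,0,5,0],[0.22,-1.32,0,0,0,5,0],[0,0,0,0,0,0,0]]]'
python3 - <<'E'
from h import *
o=ctrl.get_obs();print(o["joint_pos"].round(1)); Rm=R.from_euler('xyz',o["orientation"],degrees=True)
s=o["tool_pos"]+Rm.apply([.152,.0182,0]);print("spout",s.round(4),"tilt",np.degrees(np.arcsin(-Rm.apply([1,0,0])[2])))
p=snapshot("scene");save(p,"s12.png",(120,20,200,170),4)
E
```

```text
clock: 20.6
tool_pos: [0.57, 0.2383, 0.236]
orientation: [-90.0, 20.3, -139.5]
force: [-2.2, 0.0, -3.3]
opening: 0.0195
[ 40.8   4.  -22.8   0.1 -42.9  89.5]
spout [0.4663 0.1499 0.1661] tilt 20.337285437879967
```

View pics/s12.png

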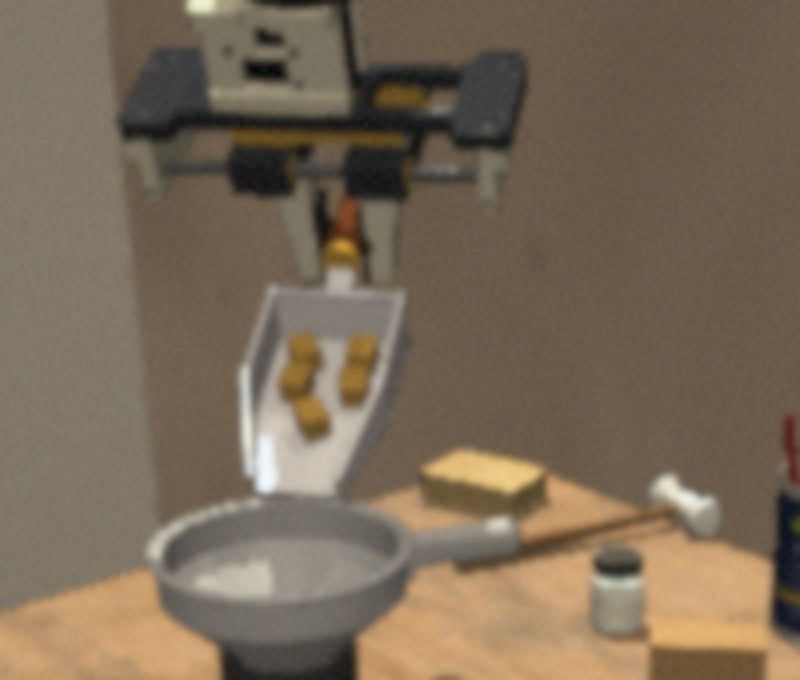

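Run:
```python
from h import *
p=snapshot("scene");t=snapshot("top");save(t,"t12.png",(150,140,130,120),6)
f=lambda X:((proj(p,X)-[120,20])*4).round(0)
g=lambda X:((proj(t,X)-[150,140])*6).round(0)
o=ctrl.get_obs();Rm=R.from_euler('xyz',o["orientation"],degrees=True)
for y in(-.023,0,.023): X=o["tool_pos"]+Rm.apply([.152,.0182,y]);print("spout",f(X),g(X))
print("rim ctr",f([.446,.1335,.147]),g([.446,.1335,.147]),"rim back",f([.446+.06*.67,.1335+.06*.74,.147]))
save(p,"s12b.png",(150,100,100,70),8)
```

```text
spout [248. 485.] [408. 557.]
spout [294. 488.] [456. 515.]
spout [340. 490.] [505. 473.]
rim ctr [279. 545.] [510. 572.] rim back [295. 500.]
```

View pics/s12b.png

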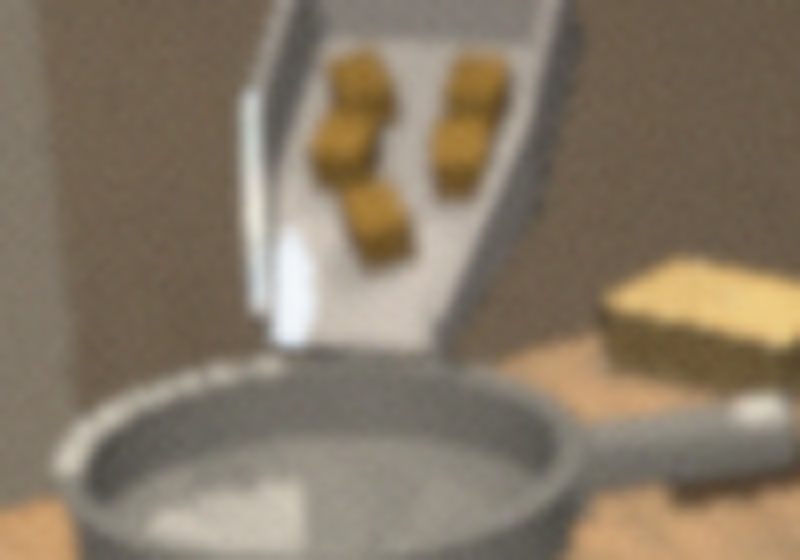

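View pics/t12.png

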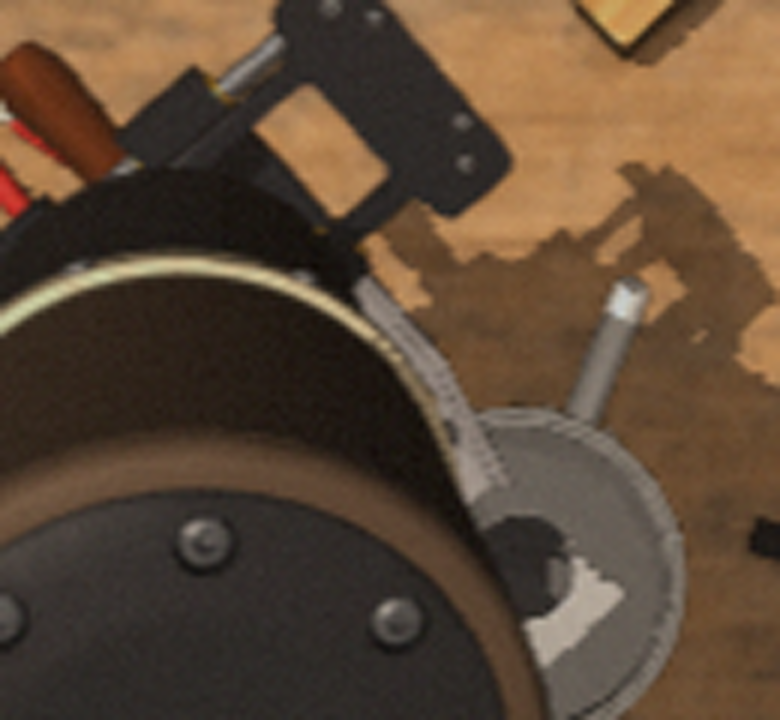

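```bash
python3 -m pendant '[[[0.2,-0.46,0,0,0,2.5,0],[0.2,-0.46,0,0,0,2.5,0],[0.2,-0.46,0,0,0,2.5,0],[0.2,-0.46,0,0,0,2.5,0],[0.09,-0.66,0,0,0,2.5,0],[0,0,0,0,0,0,0],[0,0,0,0,0,0,0]]]'
cat > look.py <<'E'
import sys
from h import *
o=ctrl.get_obs();print(o["joint_pos"].round(1),o["clock"]); Rm=R.from_euler('xyz',o["orientation"],degrees=True)
s=o["tool_pos"]+Rm.apply([.152,.0182,0]);print("spout",s.round(4),"tilt",np.degrees(np.arcsin(-Rm.apply([1,0,0])[2])))
p=snapshot("scene");save(p,"s%s.png"%sys.argv[1],(120,20,200,170),4)
E
python3 look.py 13
```

```text
clock: 21.33
tool_pos: [0.558, 0.2284, 0.253]
orientation: [-90.0, 32.4, -139.4]
force: [0.3, 0.3, -1.9]
opening: 0.0198
[ 41.   -3.4 -32.9   0.5 -28.1  89.2] 21.3333
spout [0.4679 0.1513 0.1562] tilt 32.396411590224716
```

View pics/s13.png

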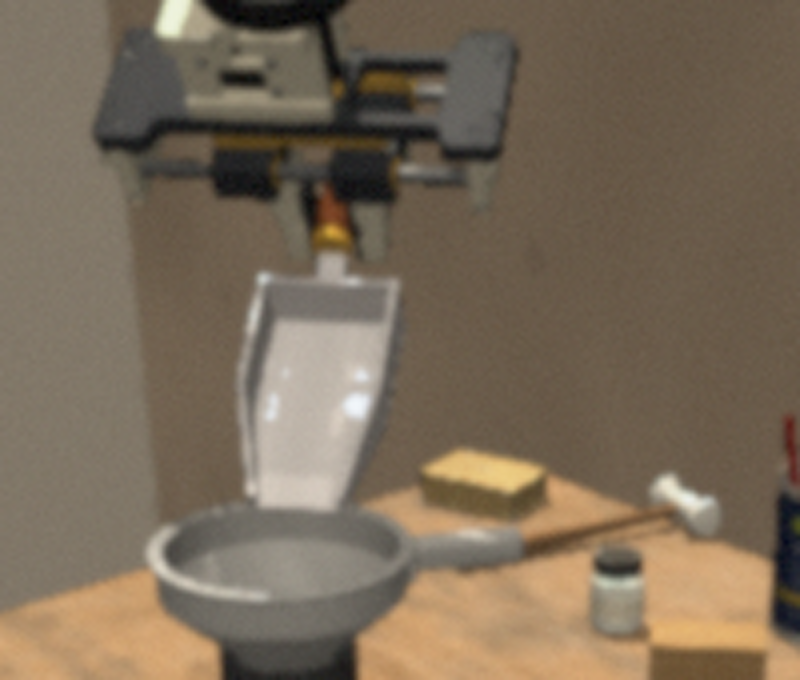

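The pan is empty at 32° of tilt. I'll back off upward, level the scoop, and look into the funnel.

```bash
python3 -m pendant '[[[-0.5,-0.8,0,0,0,0,0],[-0.9,-1.4,0,0,0,0,0],[-1.1,-1.6,0,0,0,0,0],[-1.1,-1.6,0,0,0,-4,0],[-1,0,0,0,0,-5,0],[-1,0,0,0,0,-5,0],[-1.5,0,0,0,0,-6,0],[-2,0,0,0,0,-6,0],[-2,0,0,0,0,-6.4,0],[-2,0,0,0,0,0,0],[0,0,0,0,0,0,0]]]'
python3 look.py 14
python3 - <<'E'
from h import *
t=snapshot("top");save(t,"t14.png",(140,140,200,140),4)
E
```

```text
clock: 22.3
tool_pos: [0.6319, 0.2923, 0.3336]
orientation: [-90.0, -0.3, -139.4]
force: [-1.4, -0.5, -2.3]
opening: 0.0196
[ 40.8  20.5  14.2  -0.  -84.   89.8] 22.3
spout [0.5164 0.1934 0.3162] tilt -0.2961352276729514
```

View pics/s14.png

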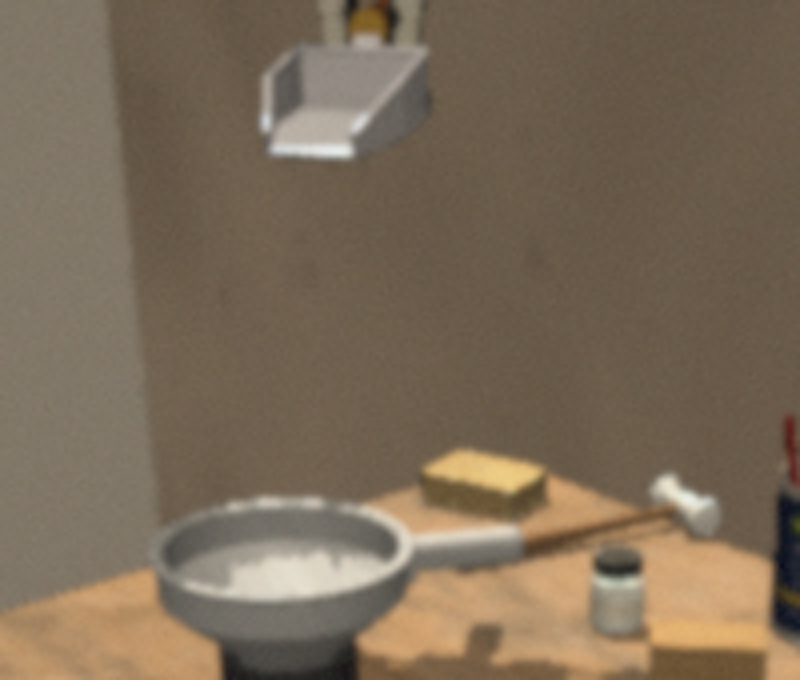

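View pics/t14.png

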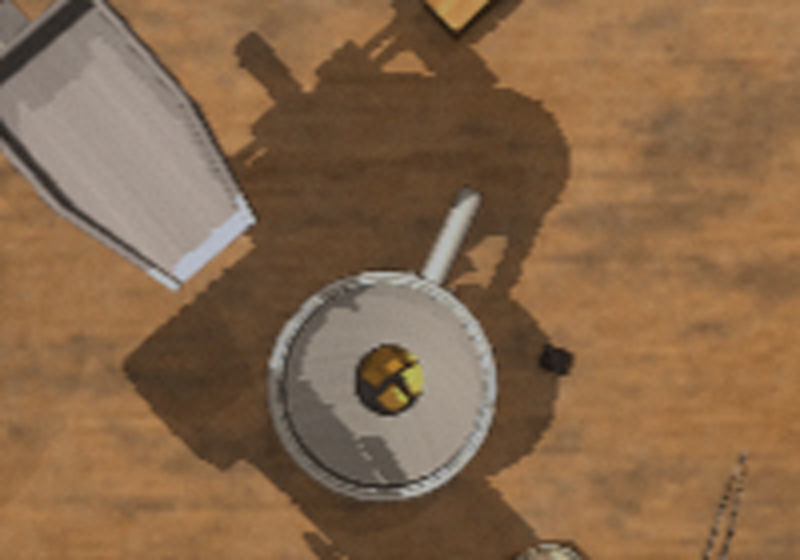

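Run:
```python
from h import *
t=snapshot("top");save(t,"t15.png",(200,200,70,60),11)
p=snapshot("scene");save(p,"s15.png",s=1.5)
K,Rm,e=cam(t)
for nm,r,z in(("throat",.02,.093),("spig end",.02,.063),("bore floor",.028,.01)):
  pts=[proj(t,[.4459+r*np.cos(a),.134+r*np.sin(a),z]) for a in np.linspace(0,6.28,9)]
  c=np.mean(pts[:-1],0);print(nm,((c-[200,200])*11).round(),(np.hypot(*(pts[0]-c))*11).round())
```

```text
throat [399. 370.] 94.0
spig end [407. 360.] 91.0
bore floor [421. 343.] 120.0
```

View pics/t15.png

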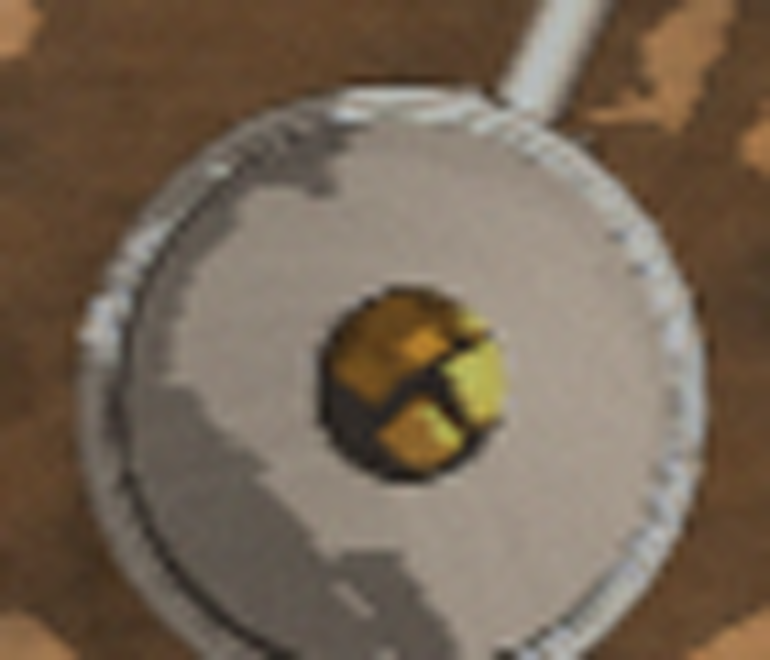

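View pics/s15.png

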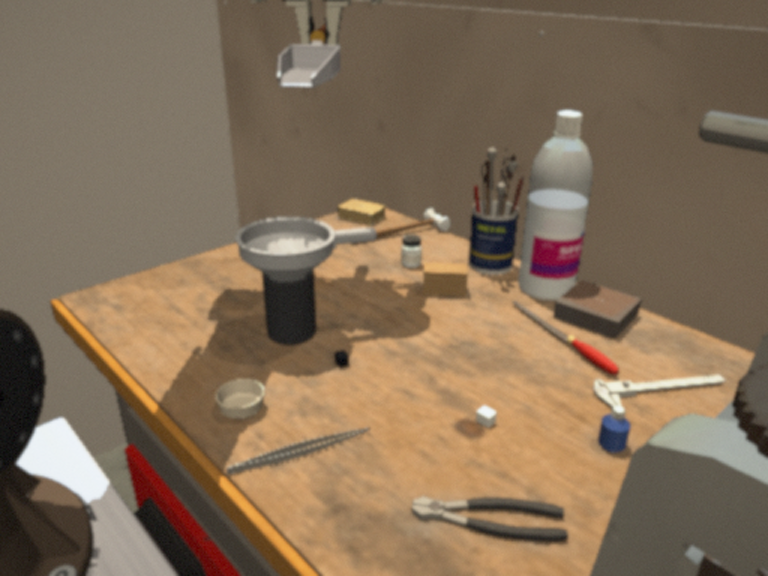

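Nothing stray is on the bench, and the offcuts lie below the spigot: the throat edge cuts off the view of them. Returning the scoop to its old clear place.

```bash
python3 -m pendant '[[[0,0,0,0,6.8,0,0],[0,0,0,0,6.8,0,0],[0,0,0,0,6.8,0,0],[0,0,0,0,6.8,0,0],[0,0,0,0,6.8,0,0],[0,0,0,0,6.7,0,0],[0,0,0,0,6.6,0,0],[0,0,0,0,0,0,0]]]'
python3 -m pendant '[[[0.2,0,2,0,0,0,0],[0.2,0,3,0,0,0,0],[0.2,0,3,0,0,0,0],[0.2,0,3,0,0,0,0],[0.2,0,3,0,0,0,0],[0.2,0,3,0,0,0,0],[0.2,0,3,0,0,0,0],[0.2,1,3,0,0,0,0],[0.2,1.5,3,0,0,0,0],[0.2,1.5,3,0,0,0,0],[0.2,1.5,3,0,0,0,0],[0.2,1.5,3,0,0,0,0]]]'
python3 -m pendant '[[[0.2,2,2,0,0,0,0],[0.1,2,1,0,0,0,0],[0,2,0,0,0,0,0],[0,2,0,0,0,0,0],[0,2,0,0,0,0,0],[0,2,0,0,0,0,0],[0,0,0,0,0,0,0],[0,0,0,0,0,0,0]]]'
python3 -c "
from h import *
tgt([.5577,-.0875,.0205],[-90,0,173.3])
p=snapshot('scene');save(p,'s16.png',(200,120,180,150),4)"
```

```text
clock: 23.17
tool_pos: [0.628, 0.288, 0.3405]
orientation: [-90.2, 0.2, 172.9]
force: [0.2, -0.0, -2.1]
opening: 0.0198
clock: 24.17
tool_pos: [0.5625, -0.0575, 0.2689]
orientation: [-90.1, 0.2, 173.5]
force: [0.4, 0.3, -2.2]
opening: 0.02
clock: 24.83
tool_pos: [0.5566, -0.0855, 0.1484]
orientation: [-90.0, 0.0, 173.4]
force: [0.7, -0.3, -0.5]
opening: 0.0196
t 24.83 rotvec tool [ 0.05  0.09 -0.04] shift cm now-axes [-0.13 12.79  0.19] after-turn axes [-0.13 12.79  0.18]
```

View pics/s16.png

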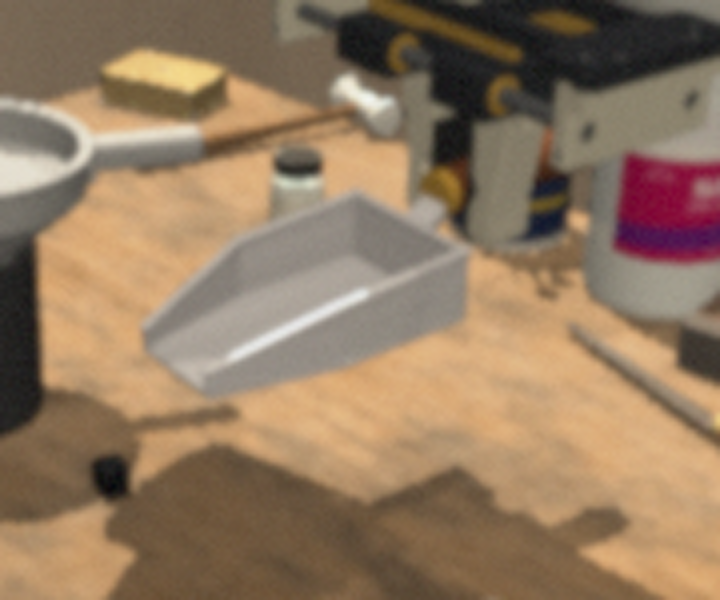

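```bash
python3 -m pendant '[[[-0.1,2,0.2,0,0,0,0],[0,2.5,0,0,0,0,0],[0,2.5,0,0,0,0,0],[0,2,0,0,0,0,0],[0,1.5,0,0,0,0,0],[0,1,0,0,0,0,0],[0,0,0,0,0,0,0],[0,0,0,0,0,0,0]]]'
python3 -m pendant '[[[0,0.4,0,0,0,0,0],[0,0.3,0,0,0,0,0],[0,0.2,0,0,0,0,0],[0,0.2,0,0,0,0,0],[0,0,0,0,0,0,0],[0,0,0,0,0,0,0]]]'
```

```text
clock: 25.55
tool_pos: [0.5589, -0.0871, 0.034]
orientation: [-90.1, 0.1, 173.3]
force: [0.5, -0.1, -1.5]
opening: 0.0197
clock: 26.05
tool_pos: [0.5587, -0.0872, 0.0223]
orientation: [-90.1, 0.1, 173.3]
force: [1.4, 0.8, 1.9]
opening: 0.0197
```

```bash
python3 -m pendant '[[[0,0.1,0,0,0,0,0],[0,0.05,0,0,0,0,0],[0,0,0,0,0,0,0]]]'
python3 -m pendant '[[[0,0,0,0,0,0,0.6],[0,0,0,0,0,0,0.8],[0,0,0,0,0,0,1],[0,0,0,0,0,0,1],[0,0,0,0,0,0,1],[0,0,0,0,0,0,1],[0,0,0,0,0,0,1],[0,0,0,0,0,0,1],[0,0,0,0,0,0,1],[0,0,0,0,0,0,1]]]'
python3 -m pendant '[[[0,-1,0,0,0,0,1],[0,-2,0,0,0,0,1],[0,-3,0,0,0,0,1],[0,-3,0,0,0,0,1],[0,-3,0,0,0,0,1],[0,-3,0,0,0,0,1],[0,-3,0,0,0,0,1],[0,-3,0,0,0,0,1],[0,0,0,0,0,0,1],[0,0,0,0,0,0,1]]]'
python3 - <<'E'
from fit import *
p=snapshot("scene");save(p,"s17.png",s=1.5)
t=snapshot("top");save(t,"t17.png",s=1.5)
m=silhouettes(p,"funnel")
if m:
    q,c=fit([p],[m[0]["mask"]],"funnel",[.445,.132,.063,0,0,-20],[0,1,2,3,4,5]);print(q.round(4),c)
for pic in(p,t):
  for r in silhouettes(pic,"offcut0")+silhouettes(pic,"crucible"): print(r["bbox"],round(r["confidence"],2))
E
```

```text
clock: 26.3
tool_pos: [0.5584, -0.0872, 0.0206]
orientation: [-90.1, 0.1, 173.2]
force: [1.8, 0.6, 1.8]
opening: 0.0198
clock: 27.13
tool_pos: [0.5581, -0.0872, 0.0204]
orientation: [-90.1, 0.1, 173.2]
force: [-0.1, -0.1, -1.0]
opening: 0.0807
clock: 27.97
tool_pos: [0.5587, -0.0873, 0.2333]
orientation: [-90.1, 0.3, 173.2]
force: [-0.2, -0.1, -1.2]
opening: 0.0878
[  0.4432   0.1334   0.0644   0.8487   2.2036 -20.8484] 0.14212224256691952
[318.3, 270.6, 13.9, 13.2] 0.68
[173.9, 181.7, 35.2, 50.3] 0.56
```

View pics/s17.png

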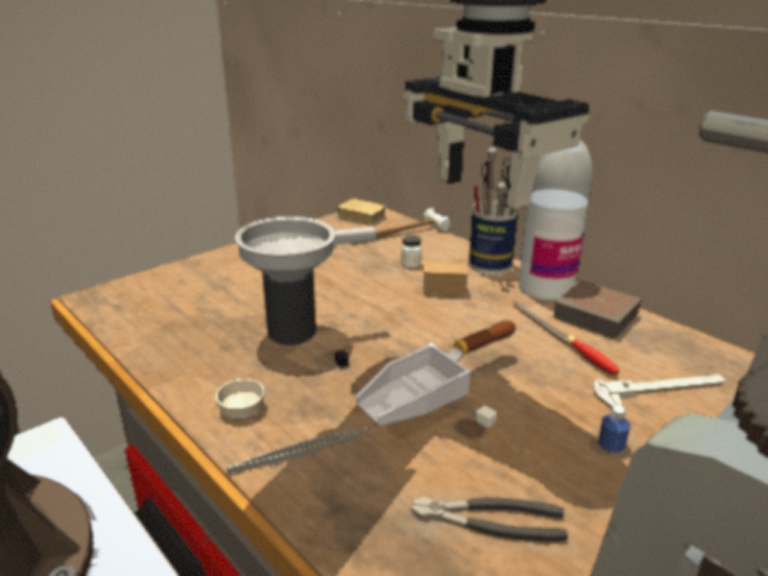

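View pics/t17.png

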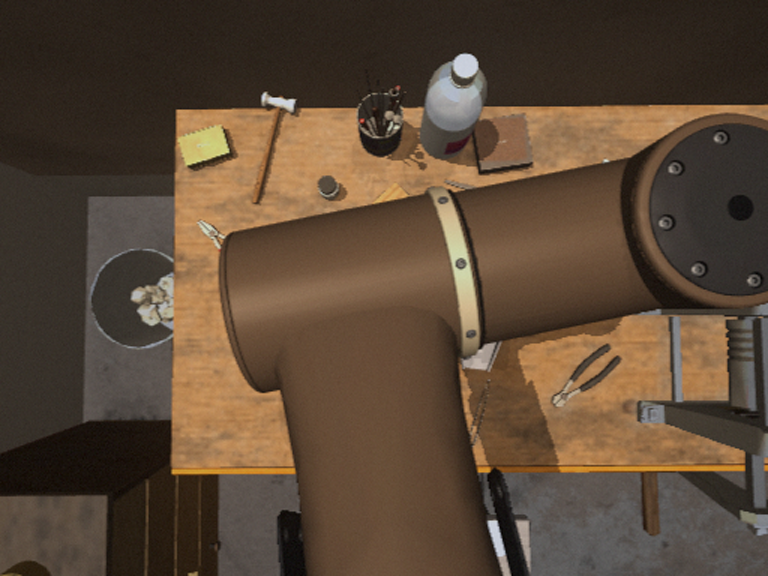

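```bash
python3 -c "
from plant import ctrl
print(ctrl.get_obs()['qvel'].round(2));print(ctrl.close_job())"
```

```text
[ 0.02 -0.02  0.23  0.01 -0.    0.07]
the job is handed in; nothing more can be done
None
```

I seated the funnel in the crucible and tipped the scoop over it at about 32°, which emptied the pan of all five offcuts. The scoop went back down flat in its old spot with the hand lifted clear, and I handed the job in at about 28 s.

- **Funnel and crucible:** Right after seating, a fit to the scene view put the funnel at z 63.5 mm, with a tilt of about 0.3° and about 1–2 mm off the crucible's axis. The last fit gave z 64.4 mm with a 2.4° tilt and about 4 mm off. I put that down to fit noise, since the picture looked unchanged, and it is still inside the limits. The crucible looked upright and in place.
- **Offcuts:** The pan was empty and there was no brass on the bench. The top view, taken just after the tip, showed brass down the throat, below the spigot. I could make out about four pieces, so the fifth is inferred. In the last top picture the arm covered the crucible and most of the scoop.
- **Other things:** The block and jar looked unmoved.

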